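# Clear the assembly jig and stack a layered instrument case

## Task

First, using the red scraper block held in the gripper (not the fingers), wipe every loose chip off the assembly jig's plate into its blue catch gutter. When the plate is clear, thread all the coloured case layers that are there, in any order, and last, on top of them, the white cover over the jig's two pins, so that all lie flat in a stack, fully down; the scraper must end standing upright and fully home in its black holder. Leave the chips in the gutter and leave the other things on the table where they are.

Things in the scene. Friction and masses are not known exactly. Their poses are not given: they have to be found in the camera images.
- jig_seat (a point): centre of the top of the fixed assembly jig's aluminium plate, midway between its two steel pins. x points across the plate to the blue gutter, y from pin to pin, z up. Plate top level, 24 mm above the table, 150 (x) by 220 mm (y), centred here. Pins: 10 mm diameter, at y = +70 and -70 mm, 50 mm tall above the plate, the top 8 mm tapered to 3 mm
- gutter_mid (a point): centre of the floor of the jig's blue catch gutter, an open trough along the plate's edge: 117 mm in x from jig_seat and 20 mm below it, same axes. Inside 84 mm (x, begins at the plate's edge) by 212 mm (y); outer walls 4 mm thick, 30 mm above this floor, so 10 mm above the plate top
- holder_in (a point): centre of the inner floor of the black scraper holder, a shallow open-topped case fixed to the table. Inner floor 4 mm above the table, inside 50 mm (x) by 105 mm (y), walls 5 mm thick rising 16 mm above the inner floor. z up
- scraper_mid (a point): centre of the scraper block (27 mm above its underside), standing on its foot at the start, about 160 g. Red foot 45 mm (x) by 100 mm (y) by 18 mm high; on it a wooden grip rib 22 mm thick (x), 70 mm long (y), rising 36 mm to a total height of 54 mm. z up; it looks the same turned half round
- layer0_mid (a point): centre of the orange case layer, a flat rigid plastic plate 50 mm (x) by 170 mm (y) by 10 mm thick (z), about 100 g, with a round 13 mm hole through it at y = +70 and y = -70 mm on its centre line; lies flat on the table at the start; same either way round. May be absent
- layer1_mid (a point): centre of the green case layer, a flat rigid plastic plate 50 mm (x) by 170 mm (y) by 10 mm thick (z), about 100 g, with a round 13 mm hole through it at y = +70 and y = -70 mm on its centre line; lies flat on the table at the start; same either way round. May be absent
- layer2_mid (a point): centre of the blue case layer, a flat rigid plastic plate 50 mm (x) by 170 mm (y) by 10 mm thick (z), about 100 g, with a round 13 mm hole through it at y = +70 and y = -70 mm on its centre line; lies flat on the table at the start; same either way round. May be absent
- cover_mid (a point): centre of the white case cover, a flat rigid plastic plate 50 mm (x) by 170 mm (y) by 10 mm thick (z), about 100 g, with a round 13 mm hole through it at y = +70 and y = -70 mm on its centre line; lies flat on the table at the start; same either way round
- chip0_mid (a point): centre of a loose red plastic chip, 14 mm (x) by 26 mm (y) by 8 mm (z), lying on the jig's plate between the pins at the start. May be absent
- chip1_mid (a point): centre of a loose green plastic chip, 14 mm (x) by 26 mm (y) by 8 mm (z), lying on the jig's plate between the pins at the start. May be absent
- chip2_mid (a point): centre of a loose black plastic chip, 14 mm (x) by 26 mm (y) by 8 mm (z), lying on the jig's plate between the pins at the start. May be absent
- chip3_mid (a point): centre of a loose red plastic chip, 14 mm (x) by 26 mm (y) by 8 mm (z), lying on the jig's plate between the pins at the start. May be absent
- chip4_mid (a point): centre of a loose green plastic chip, 14 mm (x) by 26 mm (y) by 8 mm (z), lying on the jig's plate between the pins at the start. May be absent
- spool: bystander, to be left alone: steel solder spool standing, 56 mm diameter, 42 mm high; origin at the centre of its underside
- partsbox: bystander, to be left alone: cardboard parts box 60 x 85 x 35 mm; origin at the centre of its underside
- tape: bystander, to be left alone: blue tape roll lying flat, 72 mm diameter, 18 mm high; origin at the centre of its underside
- rule: bystander, to be left alone: steel rule lying flat, 30 x 170 x 6 mm; origin at the centre of its underside
- mug: bystander, to be left alone: white mug, 76 mm diameter, 85 mm high; origin at the centre of its underside
- meter: bystander, to be left alone: yellow hand-held test meter lying flat, 130 x 70 x 30 mm; origin at the centre of its underside
Things that resemble listed ones, but are neither listed nor needed, are in the scene too. Of the things that look like the part that bears layer1_mid, take the one that is farthest to the robot's right at the start.

How it is judged (in metres and radians):
On the way, in this order (a step that is already met when the one before it is completed fails the run):
1. every chip is in the gutter, while no layer or cover is at the pins yet (x of chip0_mid in the frame of jig_seat between 0.075 and 0.162 m and y of chip0_mid in the frame of jig_seat between -0.108 and 0.108 m and z of each of chip0_mid, chip1_mid, chip2_mid, chip3_mid, chip4_mid in the frame of jig_seat below 0 m and x of chip1_mid in the frame of jig_seat between 0.075 and 0.162 m and y of chip1_mid in the frame of jig_seat between -0.108 and 0.108 m and x of chip2_mid in the frame of jig_seat between 0.075 and 0.162 m and y of chip2_mid in the frame of jig_seat between -0.108 and 0.108 m and x of chip3_mid in the frame of jig_seat between 0.075 and 0.162 m and y of chip3_mid in the frame of jig_seat between -0.108 and 0.108 m and x of chip4_mid in the frame of jig_seat between 0.075 and 0.162 m and y of chip4_mid in the frame of jig_seat between -0.108 and 0.108 m and horizontal distance between each of layer0_mid, layer1_mid, layer2_mid, cover_mid and jig_seat above 0.06 m), for 0.2 s.
2. every layer and the cover lies flat on the pins, fully down (x of layer0_mid in the frame of jig_seat between -0.005 and 0.005 m and y of layer0_mid in the frame of jig_seat between -0.005 and 0.005 m and z of each of layer0_mid, layer1_mid, layer2_mid in the frame of jig_seat below 0.0275 m and angle between the y axis of each of layer0_mid, layer1_mid, layer2_mid, cover_mid and the y axis of jig_seat, either way round below 0.06 rad and angle between the z axis of each of layer0_mid, layer1_mid, layer2_mid, cover_mid and the z axis of jig_seat, either way round below 0.04 rad and x of layer1_mid in the frame of jig_seat between -0.005 and 0.005 m and y of layer1_mid in the frame of jig_seat between -0.005 and 0.005 m and x of layer2_mid in the frame of jig_seat between -0.005 and 0.005 m and y of layer2_mid in the frame of jig_seat between -0.005 and 0.005 m and x of cover_mid in the frame of jig_seat between -0.005 and 0.005 m and y of cover_mid in the frame of jig_seat between -0.005 and 0.005 m and z of cover_mid in the frame of jig_seat below 0.0375 m), for 0.2 s.
At the end, for the whole second after the job is handed in: every chip lies in the gutter below the plate top; layers and, on top, cover are on both pins, centred within 5 mm, flat, fully down (centres under 27.5 mm, cover 37.5 mm, above the plate); the scraper stands upright in its holder within 6 mm of the middle and 2.5 mm of the floor; all at rest (all of step 2 and x of chip0_mid in the frame of jig_seat between 0.075 and 0.162 m and y of chip0_mid in the frame of jig_seat between -0.108 and 0.108 m and z of each of chip0_mid, chip1_mid, chip2_mid, chip3_mid, chip4_mid in the frame of jig_seat below 0 m and x of chip1_mid in the frame of jig_seat between 0.075 and 0.162 m and y of chip1_mid in the frame of jig_seat between -0.108 and 0.108 m and x of chip2_mid in the frame of jig_seat between 0.075 and 0.162 m and y of chip2_mid in the frame of jig_seat between -0.108 and 0.108 m and x of chip3_mid in the frame of jig_seat between 0.075 and 0.162 m and y of chip3_mid in the frame of jig_seat between -0.108 and 0.108 m and x of chip4_mid in the frame of jig_seat between 0.075 and 0.162 m and y of chip4_mid in the frame of jig_seat between -0.108 and 0.108 m and z of cover_mid in the frame of layer0_mid above 0.006 m and z of cover_mid in the frame of layer1_mid above 0.006 m and z of cover_mid in the frame of layer2_mid above 0.006 m and x of scraper_mid in the frame of holder_in between -0.006 and 0.006 m and y of scraper_mid in the frame of holder_in between -0.006 and 0.006 m and z of scraper_mid in the frame of holder_in between 0.02 and 0.0295 m and angle between scraper_mid's own z axis and vertical below 0.08 rad and linear speed of each of layer0, layer1, layer2, cover, scraper below 0.02 m/s); the robot touches nothing.
It fails at once if a chip is touched with the fingers (contact force between the fingers and chip0 above 1 N or contact force between the fingers and chip1 above 1 N or contact force between the fingers and chip2 above 1 N or contact force between the fingers and chip3 above 1 N or contact force between the fingers and chip4 above 1 N).
It fails at once if a bystander is moved more than 40 mm (distance of any of spool, partsbox, tape, rule, mug, meter from where it was at the start of the episode above 0.04 m).
Of layer0, layer1, layer2 only 2 to 3 are there at a start; the rules pass over those that are not, and their reading is None.
Of chip0, chip1, chip2, chip3, chip4 only 3 to 5 are there at a start; the rules pass over those that are not, and their reading is None.
At some moment in a run one of layer0, layer1, layer2, cover, scraper may be knocked a few centimetres aside while the robot is not near it.
Once in a run the grip may slacken for a moment while it holds something.
It also fails if it takes over 208 s, if anything falls off the work surface, if the arm or the gripper's body presses on something with over 40 N, if the wrist force passes 120 N, or if a joint passes its speed limit or range.

## Robot

A 6-joint arm with a two-finger parallel gripper is mounted at the origin on the work surface. World frame = base frame: x ahead of the robot, y to its left, z up, the work surface at z = 0. Lengths are in m, angles in degrees, forces in N, time in s.
With the tool pointing down it reaches from about 0.25 to 0.725 m from the base axis. Payload 9.7 kg.
Tool frame: the origin (TCP) lies at the very end of the fingers, on their centre line; the grasp point (between the pads) lies 19 mm behind it (bot.grip_depth is the distance from the TCP to the grasp point, in m); z points along the fingers, y is the direction in which the jaws open and shut (so a half turn about z gives the same grasp; the last joint's range is limited). The gripper opens to 85 mm and grips with 20 to 120 N. Pads are 22 mm wide; open, the fingers measure 114 mm over their backs; the gripper's body (76 mm by 85 mm) begins 54 mm behind the grasp point. The pads swing forward as they close: fully open they stand 13 mm farther back than shut.
Start: joints at [-69.271, 4.979, 10.078, 95.1, 0, 90], TCP at [0.195, -0.514, 0.231] pointing down, gripper open.
Joint ranges: [-179.16, 179.16], [-48.56, 103.87], [-65.8, 70.77], [-126.05, 130.52], [-82.76, 87.17], [-180, 180]. Speed limits (degrees/s): [127.2, 127.2, 147.25, 180, 180, 180].

## Interface

Orientations are given as [roll, pitch, yaw] about the fixed x, y, z axes, in that order (R = Rz(yaw) Ry(pitch) Rx(roll)).
In Python, from workcell import bot, viewer gives the robot as it stands.
- The arm moves only by the tool arm_command, never from a script. Its argument "motion" is a list of rows, each a list of 3 entries, a list of its own where there are three numbers: the opening, from 0 (shut) to 1 (fully open), then the shift along the tool's x, y, z in units of 60 mm (1.0 is 60 mm), then the turn, a rotation vector about the tool's x, y, z in units of 6 degrees (1.0 is 6 degrees). A call has 1 to 12 rows; each row shifts and turns the commanded pose from where the row before left it, along the tool's axes as they then stand; what a row does not reach is not made up. A row lasts 1/8 s, in which the tool goes at most 62.5 mm and 10.7 degrees, less where a joint would pass 70% of its speed; a pose out of reach is approached as far as the arm can. A call is refused whole if a number of a shift passes 1 or a number of a turn 1, either way. A call with a gripper value outside its range is refused whole. The fingers move at their own pace and stop on an object; "newtons" is the grip in N (left out, the last holds). Time passes only in rows, so rows that do not move let the fingers close. It gives the time, the measured TCP pose, the force and the opening at its end, in the units of the state.
- bot.get_obs(): the state, without advancing time (a new reading comes with each control period).
- viewer.camera(name): name is "scene" or "top" or "wrist"; returns the picture (384x512x3 uint8, blue, green, red); there is no depth.
- viewer.calibration(name): a dict with "fx", "fy", "cx", "cy" (pixels), "k1" (the pictures are not rectified: a ray, as slopes to the right and down, at radius r is drawn at 1 + k1 r^2 times it, then the intrinsics apply), "T" (4x4, takes a point from camera to world coordinates). Camera axes: x right, y down, z forward; pixel columns grow to the right and rows downward; lengths in m; the calibration is good to about 2 mm. A picture is of the moment at which its call begins: read the wrist's pose just before it. calibration takes no time and is no camera call; for the wrist camera it gives the pose at the moment of the call.
- bot.job_done(): hands the job in, once; it reports no verdict.
The state is a dict: "time": time; "q": joint angles; "qd": joint speeds; "joint_efforts": joint torques, N m; "ee_pos": TCP position; "tcp_rot": TCP orientation; "wrist_force": force on the tool from outside, world axes, zero at the start; "torque": the same for the moment, N m; "opening": finger opening in m.
Only numpy, scipy, OpenCV 4.12 (cv2) and the standard library are available. Lean on these libraries where they do the work, as an engineer would, in place of code of your own. Each camera call takes 0.05 s, during which the arm holds its last target.

## Working session

There is one attempt and no reset: what is moved stays moved. The work goes in short steps, Python scripts to look and compute and a tool call to move; the robot and the scene stay as the last step left them, time stands still between calls to the robot, and variables do not carry over. Pictures are saved under pics/ and viewed, and the job is handed in when it is done.

Besides the shell and the picture viewer there is one more tool, called after "Call:" as name(argument=value, ...) on one line, values as JSON. arm_command: Moves the arm, as the interface text tells. Its arguments: {"type":"object","properties":{"motion":{"type":"array"},"newtons":{"type":"number"}},"required":["motion"]}

```bash
ls; mkdir -p pics
python3 - <<'E'
from workcell import bot, viewer
import cv2
print(bot.get_obs())
for n in ("scene","top","wrist"):
    c=viewer.calibration(n);print(n,c)
    cv2.imwrite(f"pics/{n}0.png",viewer.camera(n))
E
```

```text
pics
{'time': 0.0, 'q': array([-6.92702697e+01,  5.01183344e+00,  1.00341362e+01,  9.51000874e+01,
        2.63513111e-04,  9.00017497e+01]), 'qd': array([-0.0024344 ,  0.01273021, -0.05687962, -0.01762382, -0.10589171,
        0.11263557]), 'joint_efforts': array([ 6.63362644e-04, -5.20389819e+01,  4.64806831e+01,  1.62132690e-02,
        4.04433308e-05, -1.31137895e-05]), 'ee_pos': array([ 0.19459636, -0.51417357,  0.23057319]), 'tcp_rot': array([-1.79922215e+02, -2.61137435e-04,  2.07279802e+01]), 'wrist_force': array([ 0.9397393 ,  0.13487668, -0.46565756]), 'torque': array([0.01641502, 0.01309112, 0.01409052]), 'opening': 0.08538652736457902}
scene {'fx': 351.76036636537765, 'fy': 351.76036636537765, 'cx': 248.1067551634035, 'cy': 188.01045202326466, 'k1': 0.010288724642420557, 'T': array([[ 0.86853528,  0.41584178, -0.26967032,  0.88056567],
       [ 0.49557072, -0.73686115,  0.45983183, -0.49448374],
       [-0.00749229, -0.53302088, -0.84606892,  1.00706249],
       [ 0.        ,  0.        ,  0.        ,  1.        ]])}
top {'fx': 399.3990528968583, 'fy': 399.3990528968583, 'cx': 255.3958828507222, 'cy': 194.30625748303885, 'k1': -0.023639022684274896, 'T': array([[ 0.00905258, -0.99319976,  0.1160702 ,  0.41433176],
       [-0.99974938, -0.00661278,  0.02138786,  0.00754669],
       [-0.02047487, -0.11623473, -0.99301071,  1.38489488],
       [ 0.        ,  0.        ,  0.        ,  1.        ]])}
wrist {'fx': 337.5206901204916, 'fy': 337.5206901204916, 'cx': 257.78406950643375, 'cy': 190.57775211389955, 'k1': -0.024147079476726025, 'T': array([[ 0.3539719 , -0.90159679, -0.2486506 ,  0.25713268],
       [-0.93525414, -0.34177065, -0.09215486, -0.49130732],
       [-0.00189495,  0.26517173, -0.96419934,  0.37361007],
       [ 0.        ,  0.        ,  0.        ,  1.        ]])}
```

```bash
cat > h.py <<'E'
import numpy as np, cv2
from workcell import bot, viewer
from scipy.spatial.transform import Rotation as Rot
def pix2w(c,u,v,z):
    xd=(u-c['cx'])/c['fx'];yd=(v-c['cy'])/c['fy']
    x,y=xd,yd
    for _ in range(20):
        s=1+c['k1']*(x*x+y*y);x,y=xd/s,yd/s
    T=c['T'];d=T[:3,:3]@np.array([x,y,1]);o=T[:3,3]
    return o+d*(z-o[2])/d[2]
def w2pix(c,p):
    T=c['T'];q=T[:3,:3].T@(np.asarray(p,float)-T[:3,3])
    x,y=q[0]/q[2],q[1]/q[2];s=1+c['k1']*(x*x+y*y)
    return np.array([c['fx']*x*s+c['cx'],c['fy']*y*s+c['cy']])
def big(img,x0,y0,x1,y1,name,maxw=800,maxh=600):
    s=min(maxw/(x1-x0),maxh/(y1-y0))
    cv2.imwrite(name,cv2.resize(img[y0:y1,x0:x1],None,fx=s,fy=s,interpolation=cv2.INTER_CUBIC));print(name,'scale',s,'off',x0,y0)
E
python3 - <<'E'
import cv2
from h import big
big(cv2.imread('pics/top0.png'),0,0,512,384,'pics/top0b.png')
big(cv2.imread('pics/scene0.png'),0,0,512,384,'pics/scene0b.png')
E
```

```text
pics/top0b.png scale 1.5625 off 0 0
pics/scene0b.png scale 1.5625 off 0 0
```

View pics/top0b.png

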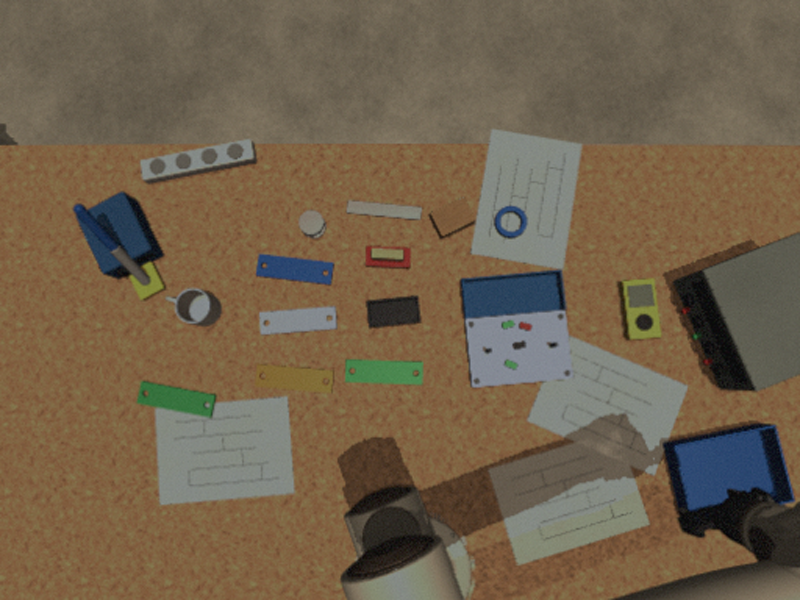

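View pics/scene0b.png

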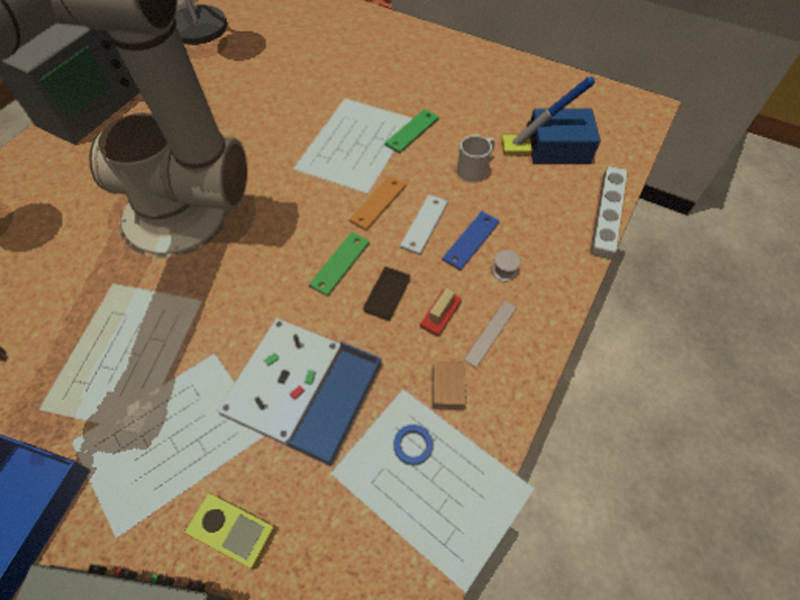

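View pics/wrist0.png

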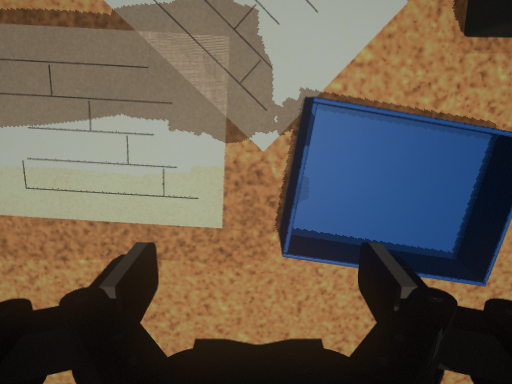

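Run:
```python
import cv2
from h import big
t=cv2.imread('pics/top0.png');
big(t,285,165,385,255,'pics/t_jig.png')
big(t,155,150,285,260,'pics/t_parts.png')
```

```text
pics/t_jig.png scale 6.666666666666667 off 285 165
pics/t_parts.png scale 5.454545454545454 off 155 150
```

View pics/t_jig.png

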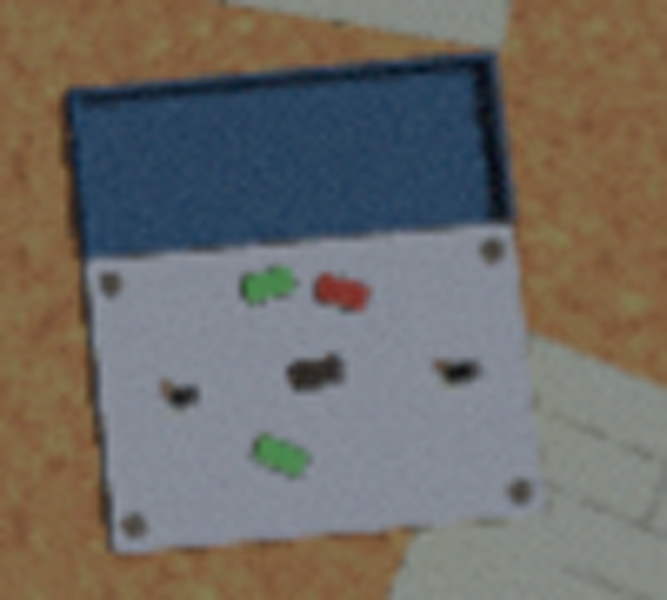

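View pics/t_parts.png

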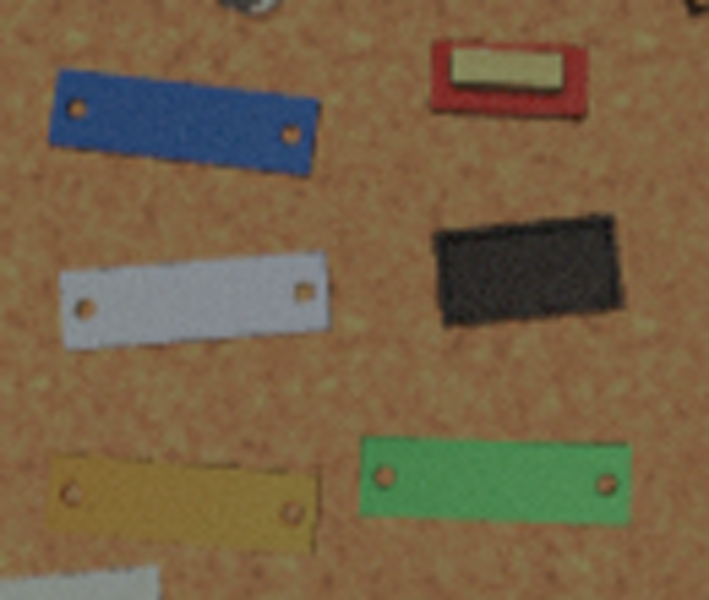

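Run:
```python
from h import *
c=viewer.calibration('top')
def f(pts,z,sc,ox,oy): return np.array([pix2w(c,u/sc+ox-.0,v/sc+oy-.0,z)[:2] for u,v in pts])
J=f([(88,260),(517,226),(541,512),(115,551)],.024,6.667,285,165)
def rep(n,P):
    ctr=P.mean(0); d=[np.linalg.norm(P[i]-P[(i+1)%4])*1e3 for i in range(4)]
    # y axis along image-left (+y world): long edge
    v=(P[0]-P[1])+(P[3]-P[2]); a=np.degrees(np.arctan2(-v[0],v[1]))
    print(n,ctr.round(4),np.round(d),'yaw',round(a,2),'r',np.hypot(*ctr).round(3))
rep('jig',J)
g=lambda p,z:f(p,z,5.4545,155,150)
rep('blue',g([(61,69),(321,99),(308,177),(49,145)],.01))
rep('white',g([(60,272),(324,252),(330,329),(66,350)],.01))
rep('orange',g([(51,456),(318,471),(314,553),(48,530)],.01))
rep('green',g([(362,437),(630,445),(629,524),(360,517)],.01))
rep('holder',g([(433,233),(612,215),(624,307),(445,328)],.02))
rep('rib',g([(451,46),(563,54),(562,89),(452,84)],.054))
rep('foot',g([(433,41),(587,48),(584,119),(432,110)],.018))
for n,p in dict(blueH=[(77,109),(290,134)],whiteH=[(87,308),(306,292)],orangeH=[(73,493),(292,513)],greenH=[(384,475),(607,485)]).items():
    P=g(p,.01); print(n,P.mean(0),np.linalg.norm(P[0]-P[1]),np.degrees(np.arctan2(-(P[0]-P[1])[0],(P[0]-P[1])[1])))
```

```text
jig [ 0.4773 -0.2249] [220. 146. 216. 148.] yaw 5.3 r 0.528
blue [0.6506 0.2712] [170.  51. 169.  50.] yaw -6.56 r 0.705
white [0.5358 0.2613] [169.  49. 169.  50.] yaw 4.87 r 0.596
orange [0.4082 0.2656] [170.  51. 169.  46.] yaw -3.45 r 0.487
green [0.4237 0.0688] [169.  49. 169.  50.] yaw -1.07 r 0.429
holder [0.5554 0.0489] [114.  59. 113.  61.] yaw 6.64 r 0.558
rib [0.6782 0.0625] [70. 22. 68. 24.] yaw -3.12 r 0.681
foot [0.6781 0.0626] [99. 46. 97. 45.] yaw -2.75 r 0.681
blueH [0.65122121 0.27196646] 0.13887412755568168 -6.441067290389042
whiteH [0.53618895 0.26027989] 0.14014015545673142 4.605309742571785
orangeH [0.40787821 0.2656969 ] 0.13934098292113758 -4.574671810008912
greenH [0.42412531 0.06862349] 0.14031231981591827 -2.034719059386202
```

```bash
cat >> h.py <<'E'
def plan(targets,op,n=None,start=None):
    """targets: list of (x,y,z,yaw[,nrows]); prints rows"""
    o=bot.get_obs();p=np.array(o['ee_pos']);R=Rot.from_euler('xyz',o['tcp_rot'],degrees=True)
    if start is not None: p=np.array(start[:3]);R=Rot.from_euler('xyz',[180,0,start[3]],degrees=True)
    print('t',round(o['time'],2),'now',p.round(4),np.round(o['tcp_rot'],2),'F',np.round(o['wrist_force'],1),'op',round(o['opening'],4))
    for t in targets:
        q=np.array(t[:3]);Rt=Rot.from_euler('xyz',[180,0,t[3]],degrees=True)
        rv=(R.inv()*Rt).as_rotvec(degrees=True)
        k=max(int(np.ceil(np.linalg.norm(q-p)/.058)),int(np.ceil(np.abs(rv).max()/5.9)),1)
        if len(t)>4:k=max(k,t[4])
        step=(q-p)/k
        rows=[]
        for i in range(k):
            s=R.inv().apply(q-p)/(k-i)/.06
            s=np.round(s,3)+0; w=np.round(rv/k/6,3)+0
            p=p+R.apply(s*.06);R=R*Rot.from_rotvec(w*6,degrees=True)
            rows.append(f"[{op},{s.tolist()},{w.tolist()}]")
        print(k,'rows to',t);print('['+',\n'.join(rows)+']')
E
python3 - <<'E'
from h import *
plan([(.66,.03,.20,87)],1)
c=viewer.calibration('top')
sc=6.667
a=np.radians(5.3);X=np.array([np.cos(a),np.sin(a)]);Y=np.array([-np.sin(a),np.cos(a)])
for u,v in [(268,285),(342,292),(316,372),(280,455)]:
    w=pix2w(c,u/sc+285,v/sc+165,.030)[:2]-[.4773,-.2249];print(w@X,w@Y)
E
```

```text
t 0.15 now [ 0.1946 -0.5143  0.2307] [-179.94    0.     20.73] F [ 0.3  0.1 -0.4] op 0.0853
13 rows to (0.66, 0.03, 0.2, 87)
[[1,[0.805, -0.441, 0.04],[-0.001, 0.0, -0.85]],
[1,[0.841, -0.368, 0.04],[-0.001, 0.0, -0.85]],
[1,[0.87, -0.292, 0.04],[-0.001, 0.0, -0.85]],
[1,[0.893, -0.213, 0.04],[-0.001, 0.0, -0.85]],
[1,[0.908, -0.133, 0.04],[-0.001, 0.0, -0.85]],
[1,[0.917, -0.052, 0.04],[-0.001, 0.0, -0.85]],
[1,[0.918, 0.03, 0.04],[-0.001, 0.0, -0.85]],
[1,[0.911, 0.111, 0.039],[-0.001, 0.0, -0.85]],
[1,[0.898, 0.192, 0.04],[-0.001, 0.0, -0.85]],
[1,[0.877, 0.271, 0.039],[-0.001, 0.0, -0.85]],
[1,[0.85, 0.348, 0.04],[-0.001, 0.0, -0.85]],
[1,[0.815, 0.422, 0.04],[-0.001, 0.0, -0.85]],
[1,[0.775, 0.493, 0.039],[-0.001, 0.0, -0.85]]]
0.05308778818604569 0.019497891728142796
0.04632889725668784 -0.01756677145356597
0.007008348778737358 -0.00014009371669919724
-0.033136113284299655 0.022342282650587377
```

Call:
arm_command(motion=[[1, [0.8, -0.44, 0.04], [0, 0, -0.85]], [1, [0.84, -0.37, 0.04], [0, 0, -0.85]], [1, [0.87, -0.29, 0.04], [0, 0, -0.85]], [1, [0.89, -0.21, 0.04], [0, 0, -0.85]], [1, [0.91, -0.13, 0.04], [0, 0, -0.85]], [1, [0.92, -0.05, 0.04], [0, 0, -0.85]], [1, [0.92, 0.03, 0.04], [0, 0, -0.85]], [1, [0.91, 0.11, 0.04], [0, 0, -0.85]], [1, [0.9, 0.19, 0.04], [0, 0, -0.85]], [1, [0.88, 0.27, 0.04], [0, 0, -0.85]], [1, [0.85, 0.35, 0.04], [0, 0, -0.85]], [1, [0.81, 0.42, 0.04], [0, 0, -0.85]]])

```text
time: 1.65
ee_pos: [0.6252, -0.0108, 0.2021]
tcp_rot: [-180.0, 0.0, 82.1]
wrist_force: [-0.0, -1.0, 0.5]
opening: 0.0852
```

```bash
cat >> h.py <<'E'
def snap(name,cam='wrist',crop=(0,0,512,384)):
    import pickle
    c=viewer.calibration(cam);im=viewer.camera(cam)
    pickle.dump(c,open(f'pics/{name}.pkl','wb'));cv2.imwrite(f'pics/{name}_raw.png',im)
    big(im,*crop,f'pics/{name}.png')
def cal(name):
    import pickle;return pickle.load(open(f'pics/{name}.pkl','rb'))
E
python3 - <<'E'
from h import *
plan([(.66,.03,.20,87)],1)
snap('w1')
E
```

```text
t 1.65 now [ 0.6252 -0.0108  0.2021] [-1.7998e+02  1.0000e-02  8.2110e+01] F [-0.  -1.   0.5] op 0.0852
1 rows to (0.66, 0.03, 0.2, 87)
[[1,[0.753, 0.482, 0.035],[-0.003, 0.001, -0.816]]]
pics/w1.png scale 1.5625 off 0 0
```

View pics/w1.png

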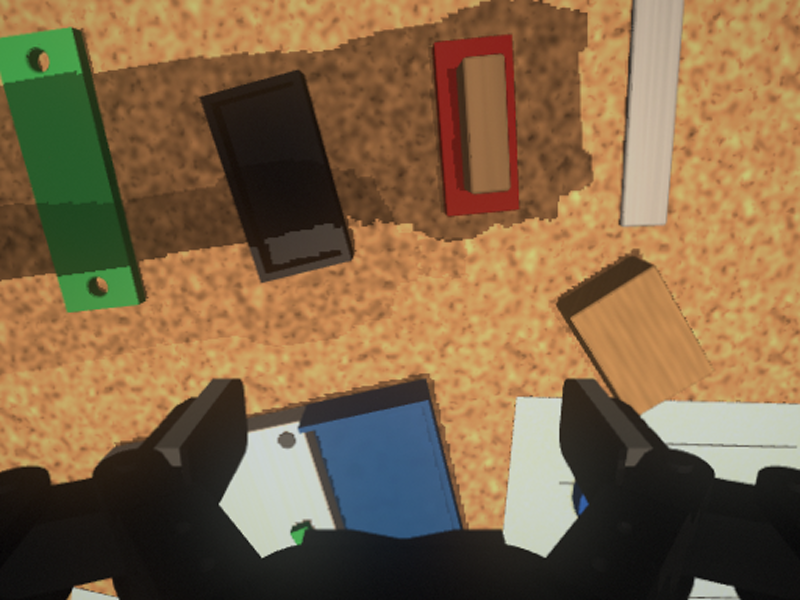

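```bash
cat >> h.py <<'E'
def quad(n,c,pts,z,sc=1.5625,ox=0,oy=0):
    P=np.array([pix2w(c,u/sc+ox,v/sc+oy,z)[:2] for u,v in pts])
    ctr=P.mean(0);d=[np.linalg.norm(P[i]-P[(i+1)%4])*1e3 for i in range(4)]
    e=[P[1]-P[0]+P[2]-P[3],P[2]-P[1]+P[3]-P[0]]
    l=max(e,key=np.linalg.norm); l=l*np.sign(l[1]);a=np.degrees(np.arctan2(-l[0],l[1]))
    print(n,ctr.round(4),np.round(d),'yaw',round(a,2))
    return ctr,a
E
python3 - <<'E'
from h import *
c=cal('w1')
quad('holder',c,[(203,97),(299,72),(354,253),(262,282)],.02)
quad('foot',c,[(434,42),(512,35),(519,208),(447,216)],.018)
quad('rib',c,[(464,57),(503,54),(511,190),(472,194)],.054)
E
```

```text
holder [0.5585 0.05  ] [ 58. 110.  62. 114.] yaw 6.65
foot [0.6802 0.063 ] [45. 98. 44. 99.] yaw -2.43
rib [0.6802 0.0628] [20. 69. 21. 69.] yaw -2.11
```

Run:
```python
from h import *
plan([(.680,.063,.10,87.7),(.68,.063,.024,87.7,3)],1)
```

```text
t 1.7 now [ 0.6279 -0.0062  0.2   ] [-1.7994e+02 -1.0000e-01  8.2530e+01] F [-4.1  2.6 -2. ] op 0.0859
3 rows to (0.68, 0.063, 0.1, 87.7)
[[1,[0.418, 0.237, 0.556],[-0.003, -0.006, -0.287]],
[1,[0.411, 0.25, 0.556],[-0.003, -0.006, -0.287]],
[1,[0.404, 0.262, 0.555],[-0.003, -0.006, -0.287]]]
3 rows to (0.68, 0.063, 0.024, 87.7, 3)
[[1,[0.0, 0.0, 0.422],[0.0, 0.0, 0.0]],
[1,[0.0, 0.0, 0.422],[0.0, 0.0, 0.0]],
[1,[0.0, 0.0, 0.423],[0.0, 0.0, 0.0]]]
```

Call:
arm_command(motion=[[1, [0.41, 0.24, 0.56], [0, 0, -0.28]], [1, [0.41, 0.25, 0.56], [0, 0, -0.28]], [1, [0.4, 0.26, 0.55], [0, 0, -0.28]], [1, [0, 0, 0], [0, 0, 0]], [1, [0, 0, 0], [0, 0, 0]]])

```text
time: 2.33
ee_pos: [0.677, 0.055, 0.1029]
tcp_rot: [180.0, 0.0, 86.9]
wrist_force: [-0.6, -0.9, 0.5]
opening: 0.0855
```

Run:
```python
from h import *
plan([(.68,.063,.024,87.7,3)],1)
```

```text
t 2.33 now [0.677  0.055  0.1029] [1.7999e+02 1.0000e-02 8.6950e+01] F [-0.6 -0.9  0.5] op 0.0855
3 rows to (0.68, 0.063, 0.024, 87.7, 3)
[[1,[0.045, 0.014, 0.438],[0.0, 0.001, -0.042]],
[1,[0.045, 0.015, 0.439],[0.0, 0.001, -0.042]],
[1,[0.045, 0.014, 0.438],[0.0, 0.001, -0.042]]]
```

Call:
arm_command(motion=[[1, [0.05, 0.015, 0.4], [0, 0, -0.04]], [1, [0.05, 0.015, 0.4], [0, 0, -0.04]], [1, [0.04, 0.015, 0.4], [0, 0, -0.04]], [1, [0, 0, 0], [0, 0, 0]], [1, [0, 0, 0], [0, 0, 0]]])

```text
time: 2.95
ee_pos: [0.6809, 0.0631, 0.0325]
tcp_rot: [179.9, -0.0, 87.6]
wrist_force: [0.1, -0.4, -0.2]
opening: 0.0854
```

Run:
```python
from h import *
plan([(.68,.063,.024,87.7)],1)
```

```text
t 2.95 now [0.6809 0.0631 0.0325] [ 1.7986e+02 -1.0000e-02  8.7640e+01] F [ 0.1 -0.4 -0.2] op 0.0854
1 rows to (0.68, 0.063, 0.024, 87.7)
[[1,[-0.002, -0.016, 0.142],[0.023, -0.002, -0.01]]]
```

Call:
arm_command(motion=[[1, [0, -0.015, 0.13], [0.02, 0, -0.01]], [1, [0, 0, 0], [0, 0, 0]], [0, [0, 0, 0], [0, 0, 0]], [0, [0, 0, 0], [0, 0, 0]], [0, [0, 0, 0], [0, 0, 0]], [0, [0, 0, 0], [0, 0, 0]], [0, [0, 0, 0], [0, 0, 0]], [0, [0, 0, 0], [0, 0, 0]]], newtons=70)

```text
time: 3.95
ee_pos: [0.6795, 0.0637, 0.0228]
tcp_rot: [-179.9, -0.0, 87.8]
wrist_force: [-0.4, 1.1, 3.3]
opening: 0.0209
```

Run:
```python
from h import *
plan([(.60,.0,.1,87.7)],0)
```

```text
t 3.95 now [0.6795 0.0637 0.0228] [-1.7991e+02 -1.0000e-02  8.7750e+01] F [-0.4  1.1  3.3] op 0.0209
3 rows to (0.6, 0.0, 0.1, 87.7)
[[0,[-0.371, -0.428, -0.428],[-0.005, 0.0, 0.003]],
[0,[-0.371, -0.428, -0.429],[-0.005, 0.0, 0.003]],
[0,[-0.371, -0.427, -0.429],[-0.005, 0.0, 0.003]]]
```

Run:
```python
from h import *
plan([(.68,.063,.13,87.7),(.384,-.228,.14,95.3)],0)
```

```text
t 3.95 now [0.6795 0.0637 0.0228] [-1.7991e+02 -1.0000e-02  8.7750e+01] F [-0.4  1.1  3.3] op 0.0209
2 rows to (0.68, 0.063, 0.13, 87.7)
[[0,[-0.006, 0.003, -0.894],[-0.008, -0.001, 0.004]],
[0,[-0.005, 0.004, -0.893],[-0.008, -0.001, 0.004]]]
8 rows to (0.384, -0.228, 0.14, 95.3)
[[0,[-0.631, -0.592, -0.021],[0.0, 0.0, -0.158]],
[0,[-0.621, -0.602, -0.021],[0.0, 0.0, -0.158]],
[0,[-0.61, -0.612, -0.021],[0.0, 0.0, -0.158]],
[0,[-0.6, -0.623, -0.021],[0.0, 0.0, -0.158]],
[0,[-0.59, -0.632, -0.021],[0.0, 0.0, -0.158]],
[0,[-0.579, -0.642, -0.02],[0.0, 0.0, -0.158]],
[0,[-0.569, -0.652, -0.021],[0.0, 0.0, -0.158]],
[0,[-0.558, -0.661, -0.02],[0.0, 0.0, -0.158]]]
```

Call:
arm_command(motion=[[0, [0, 0, -0.6], [0, 0, 0]], [0, [0, 0, -0.6], [0, 0, 0]], [0, [-0.2, -0.2, -0.7], [0, 0, 0]], [0, [-0.6, -0.58, -0.05], [0, 0, -0.15]], [0, [-0.6, -0.58, -0.02], [0, 0, -0.15]], [0, [-0.6, -0.58, -0.02], [0, 0, -0.15]], [0, [-0.6, -0.6, 0], [0, 0, -0.16]], [0, [-0.6, -0.62, 0], [0, 0, -0.16]], [0, [-0.58, -0.64, 0], [0, 0, -0.16]], [0, [-0.57, -0.65, 0], [0, 0, -0.16]], [0, [-0.5, -0.6, 0], [0, 0, -0.16]], [0, [0, 0, 0], [0, 0, 0]]])

```text
time: 5.45
ee_pos: [0.3787, -0.2334, 0.1424]
tcp_rot: [-179.9, -0.0, 95.0]
wrist_force: [-0.7, 0.3, -1.8]
opening: 0.0213
```

Run:
```python
from h import *
plan([(.384,-.228,.14,95.3)],0)
snap('w2')
```

```text
t 5.45 now [ 0.3787 -0.2334  0.1424] [-1.7985e+02 -1.0000e-02  9.5030e+01] F [-0.7  0.3 -1.8] op 0.0213
1 rows to (0.384, -0.228, 0.14, 95.3)
[[0,[0.082, 0.096, 0.04],[-0.024, -0.001, -0.044]]]
pics/w2.png scale 1.5625 off 0 0
```

View pics/w2.png

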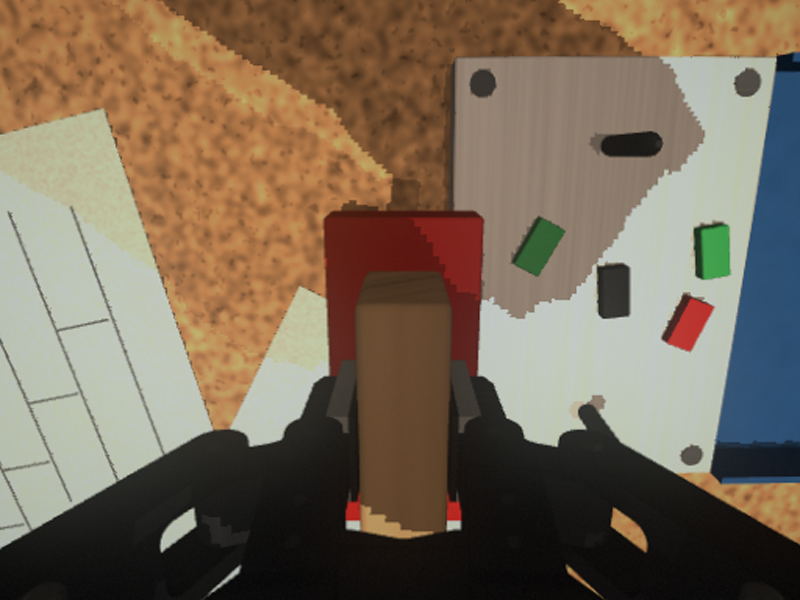

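Run:
```python
from h import *
c=cal('w2')
s=1.5625
P=[pix2w(c,u/s,v/s,.024)[:2] for u,v in [(455,58),(776,57),(712,472)]]
print(P,np.linalg.norm(P[0]-P[1]),np.linalg.norm(P[2]-P[1]),'ctr',(P[0]+P[2])/2)
for e in (P[1]-P[0],): print(np.degrees(np.arctan2(e[1],e[0])))
e=P[1]-P[2];print(np.degrees(np.arctan2(-e[0],e[1])))
S=[pix2w(c,u/s,v/s,.024)[:2] for u,v in [(482,83),(747,82),(691,456)]];print('screws',S,(S[0]+S[2])/2)
print('pin base',pix2w(c,602/s,143/s,.024), 'top',pix2w(c,655/s,144/s,.074))
```

```text
[array([ 0.3923858 , -0.12293568]), array([ 0.5405119 , -0.10825164]), array([ 0.56331035, -0.3257305 ])] 0.14885214824275894 0.21867057695040673 ctr [ 0.47784808 -0.22433309]
5.661346965870498
5.984496533929125
screws [array([ 0.40607091, -0.13253917]), array([ 0.5295753, -0.1203117]), array([ 0.54869691, -0.31652018])] [ 0.47738391 -0.22452967]
pin base [ 0.46655274 -0.15395401  0.024     ] top [ 0.46929556 -0.15496294  0.074     ]
```

Run:
```python
from h import *
plan([(.380,-.234,.055,95.6,2)],0)
```

```text
t 5.5 now [ 0.3798 -0.2326  0.1424] [-1.7989e+02 -2.0000e-02  9.5090e+01] F [ 0.1  0.1 -1.8] op 0.0216
2 rows to (0.38, -0.234, 0.055, 95.6, 2)
[[0,[-0.012, 0.002, 0.728],[-0.01, -0.002, -0.043]],
[0,[-0.012, 0.001, 0.728],[-0.01, -0.002, -0.043]]]
```

Call:
arm_command(motion=[[0, [-0.01, 0, 0.5], [-0.01, 0, -0.04]], [0, [-0.01, 0, 0.5], [-0.01, 0, -0.04]], [0, [0, 0, 0.44], [0, 0, 0]], [0, [0, 0, 0], [0, 0, 0]], [0, [0, 0, 0], [0, 0, 0]]])

```text
time: 6.12
ee_pos: [0.3814, -0.2328, 0.057]
tcp_rot: [180.0, 0.0, 95.8]
wrist_force: [-0.3, 0.3, -1.0]
opening: 0.0209
```

Run:
```python
from h import *
plan([(.380,-.234,.0475,95.6)],0)
```

```text
t 6.12 now [ 0.3814 -0.2328  0.057 ] [179.96   0.    95.78] F [-0.3  0.3 -1. ] op 0.0209
1 rows to (0.38, -0.234, 0.0475, 95.6)
[[0,[-0.017, -0.026, 0.158],[0.006, 0.001, 0.03]]]
```

Call:
arm_command(motion=[[0, [0, -0.02, 0.15], [0, 0, 0.03]], [0, [0, 0, 0], [0, 0, 0]], [0, [0, 0, 0], [0, 0, 0]]])

```text
time: 6.5
ee_pos: [0.3796, -0.2333, 0.0473]
tcp_rot: [180.0, -0.0, 95.5]
wrist_force: [0.0, 0.6, -1.8]
opening: 0.0212
```

Run:
```python
from h import *
a=np.radians(5.6)
J=np.array([.4777,-.2244])
w=lambda x,y:tuple(J+[x*np.cos(a)-y*np.sin(a),x*np.sin(a)+y*np.cos(a)])
plan([(*w(.072,0.003),.0475,95.6,9)],0)
```

```text
t 6.5 now [ 0.3796 -0.2333  0.0473] [ 1.7998e+02 -1.0000e-02  9.5540e+01] F [ 0.   0.6 -1.8] op 0.0212
9 rows to (np.float64(0.5490636240994144), np.float64(-0.21438834901739573), 0.0475, 95.6, 9)
[[0,[0.005, 0.316, 0.0],[0.0, 0.0, -0.001]],
[0,[0.004, 0.316, 0.0],[0.0, 0.0, -0.001]],
[0,[0.004, 0.316, 0.0],[0.0, 0.0, -0.001]],
[0,[0.005, 0.316, 0.0],[0.0, 0.0, -0.001]],
[0,[0.004, 0.316, 0.0],[0.0, 0.0, -0.001]],
[0,[0.004, 0.316, 0.0],[0.0, 0.0, -0.001]],
[0,[0.005, 0.315, -0.001],[0.0, 0.0, -0.001]],
[0,[0.004, 0.316, 0.0],[0.0, 0.0, -0.001]],
[0,[0.005, 0.315, -0.001],[0.0, 0.0, -0.001]]]
```

Call:
arm_command(motion=[[0, [0, 0.2, 0], [0, 0, 0]], [0, [0, 0.2, 0], [0, 0, 0]], [0, [0, 0.2, 0], [0, 0, 0]], [0, [0, 0.2, 0], [0, 0, 0]], [0, [0, 0.2, 0], [0, 0, 0]], [0, [0, 0.2, 0], [0, 0, 0]], [0, [0.01, 0.2, 0], [0, 0, 0]], [0, [0, 0, 0], [0, 0, 0]]])

```text
time: 7.5
ee_pos: [0.4637, -0.2243, 0.0469]
tcp_rot: [-180.0, -0.0, 95.6]
wrist_force: [0.1, -0.1, -1.4]
opening: 0.021
```

Run:
```python
from h import *
plan([(.549,-.2144,.0475,95.6,8)],0)
snap('w3')
```

```text
t 7.5 now [ 0.4637 -0.2243  0.0469] [-1.800e+02 -2.000e-02  9.558e+01] F [ 0.1 -0.1 -1.4] op 0.021
8 rows to (0.549, -0.2144, 0.0475, 95.6, 8)
[[0,[0.003, 0.179, -0.001],[0.0, -0.001, 0.0]],
[0,[0.003, 0.179, -0.001],[0.0, -0.001, 0.0]],
[0,[0.003, 0.179, -0.001],[0.0, -0.001, 0.0]],
[0,[0.003, 0.179, -0.001],[0.0, -0.001, 0.0]],
[0,[0.004, 0.179, -0.001],[0.0, -0.001, 0.0]],
[0,[0.003, 0.179, -0.001],[0.0, -0.001, 0.0]],
[0,[0.004, 0.178, -0.002],[0.0, -0.001, 0.0]],
[0,[0.003, 0.179, -0.001],[0.0, -0.001, 0.0]]]
pics/w3.png scale 1.5625 off 0 0
```

View pics/w3.png

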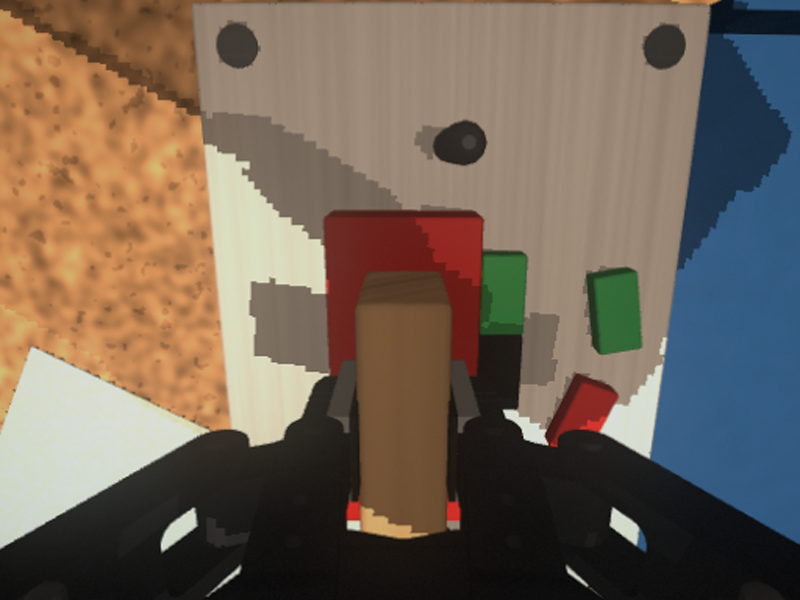

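Call:
arm_command(motion=[[0, [0, 0.18, 0], [0, 0, 0]], [0, [0, 0.18, 0], [0, 0, 0]], [0, [0, 0.18, 0], [0, 0, 0]], [0, [0, 0.18, 0], [0, 0, 0]], [0, [0, 0.18, 0], [0, 0, 0]], [0, [0, 0.18, 0], [0, 0, 0]], [0, [0, 0.18, 0], [0, 0, 0]], [0, [0, 0.18, 0], [0, 0, 0]], [0, [0, 0.18, 0], [0, 0, 0]], [0, [0, 0, 0], [0, 0, 0]]])

```text
time: 8.8
ee_pos: [0.5604, -0.2149, 0.0469]
tcp_rot: [-180.0, -0.0, 95.6]
wrist_force: [0.4, 0.6, -1.3]
opening: 0.0212
```

Run:
```python
from h import *
plan([(.549,-.2144,.0475,95.6,8)],0)
snap('w4')
snap('t4','top',(270,150,400,250))
```

```text
t 8.8 now [ 0.5604 -0.2149  0.0469] [-1.800e+02 -2.000e-02  9.557e+01] F [ 0.4  0.6 -1.3] op 0.0212
8 rows to (0.549, -0.2144, 0.0475, 95.6, 8)
[[0,[0.003, -0.024, -0.001],[0.0, 0.0, -0.001]],
[0,[0.003, -0.023, -0.001],[0.0, 0.0, -0.001]],
[0,[0.004, -0.024, -0.001],[0.0, 0.0, -0.001]],
[0,[0.004, -0.023, -0.001],[0.0, 0.0, -0.001]],
[0,[0.003, -0.024, -0.001],[0.0, 0.0, -0.001]],
[0,[0.004, -0.023, -0.002],[0.0, 0.0, -0.001]],
[0,[0.003, -0.024, -0.001],[0.0, 0.0, -0.001]],
[0,[0.004, -0.023, -0.002],[0.0, 0.0, -0.001]]]
pics/w4.png scale 1.5625 off 0 0
pics/t4.png scale 6.0 off 270 150
```

View pics/w4.png

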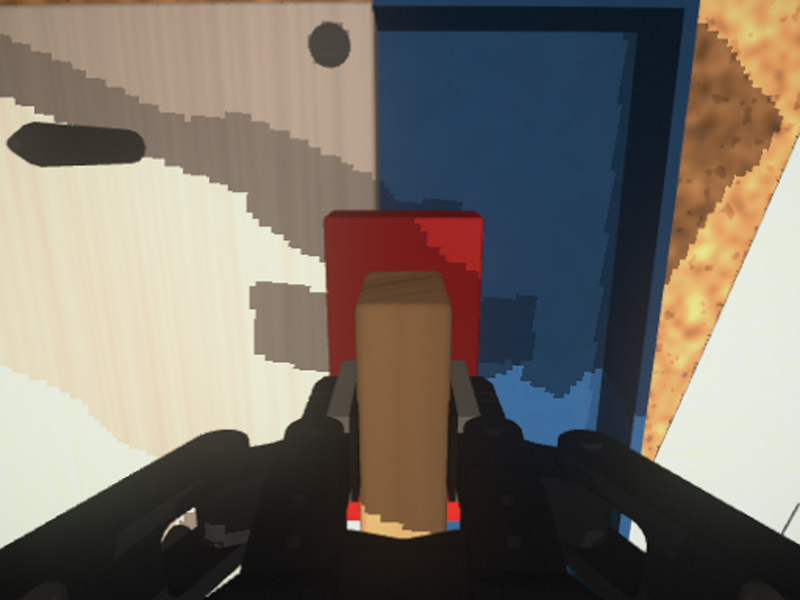

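View pics/t4.png

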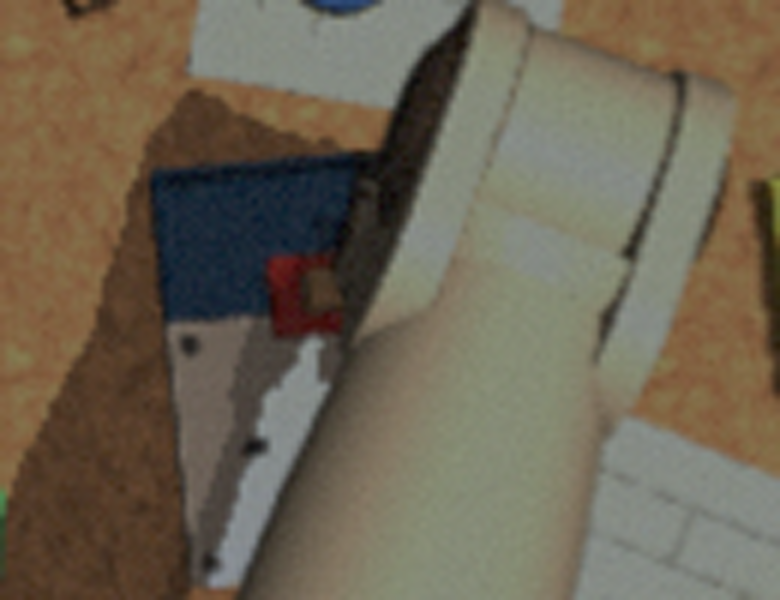

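Call:
arm_command(motion=[[0, [0, 0, -0.6], [0, 0, 0]], [0, [0, 0, -0.7], [0, 0, 0]], [0, [0.6, 0, -0.6], [0, 0, 0]], [0, [0.9, 0, 0], [0, 0, 0]], [0, [0.9, 0, 0], [0, 0, 0]], [0, [0.6, 0, 0], [0, 0, 0]], [0, [0, 0, 0], [0, 0, 0]]])

```text
time: 9.78
ee_pos: [0.5418, -0.034, 0.1615]
tcp_rot: [180.0, -0.0, 95.7]
wrist_force: [0.5, -1.1, -1.5]
opening: 0.0206
```

Run:
```python
from h import *
snap('w5')
snap('t5','top',(270,150,400,250))
```

```text
pics/w5.png scale 1.5625 off 0 0
pics/t5.png scale 6.0 off 270 150
```

View pics/w5.png

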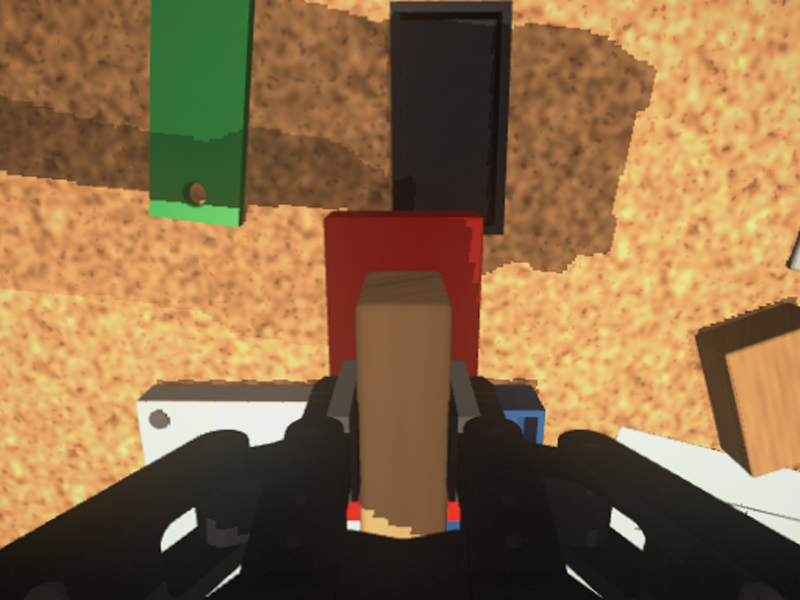

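View pics/t5.png

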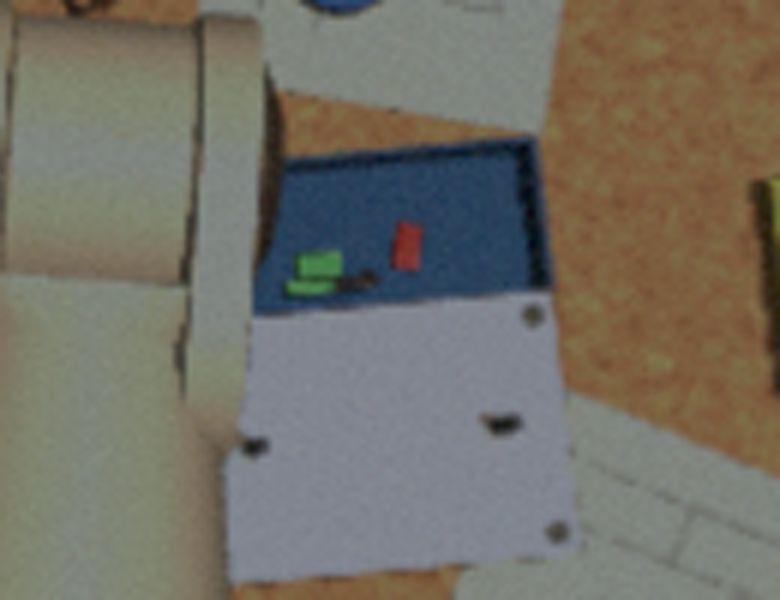

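Run:
```python
from h import *
c=cal('w5');s=1.5625
o=bot.get_obs();p=o['ee_pos'];R=Rot.from_euler('xyz',o['tcp_rot'],degrees=True).as_matrix()
for n,u,v,z in [('footL',325,215,.018),('footR',483,215,.018),('ribtopL',372,272,.054),('ribtopR',436,272,.054)]:
    w=pix2w(c,u/s,v/s,p[2]-.0228+z);print(n,R.T@(w-p))
plan([(.555,-.06,.20,96.65,2)],0)
```

```text
footL [ 0.0517304  -0.02225403  0.00479284]
footR [0.05183444 0.02186093 0.00480413]
ribtopL [ 0.04344506 -0.00717708 -0.03120307]
ribtopR [ 0.0434784   0.00672566 -0.03119951]
t 9.88 now [ 0.5422 -0.036   0.1613] [179.99   0.    95.59] F [-0.1  0.  -1.5] op 0.021
2 rows to (0.555, -0.06, 0.2, 96.65, 2)
[[0,[-0.21, 0.087, -0.322],[0.001, 0.0, -0.089]],
[0,[-0.21, 0.085, -0.322],[0.001, 0.0, -0.089]]]
```

Call:
arm_command(motion=[[0, [-0.22, 0.09, -0.35], [0, 0, -0.09]], [0, [-0.22, 0.09, -0.35], [0, 0, -0.09]], [0, [0, 0, 0], [0, 0, 0]], [0, [0, 0, 0], [0, 0, 0]]])

```text
time: 10.38
ee_pos: [0.5554, -0.0616, 0.2021]
tcp_rot: [-179.9, -0.0, 96.6]
wrist_force: [-0.3, 0.3, -2.8]
opening: 0.0209
```

Run:
```python
from h import *
c=cal('w5');s=1.5625
print(bot.get_obs()['ee_pos'],bot.get_obs()['tcp_rot'])
snap('w6')
big(cv2.imread('pics/w6_raw.png'),200,0,360,150,'pics/w6b.png',640,600)
```

```text
[ 0.55541309 -0.06161453  0.2021494 ] [-1.79934777e+02 -3.50490699e-02  9.65565980e+01]
pics/w6.png scale 1.5625 off 0 0
pics/w6b.png scale 4.0 off 200 0
```

View pics/w6b.png

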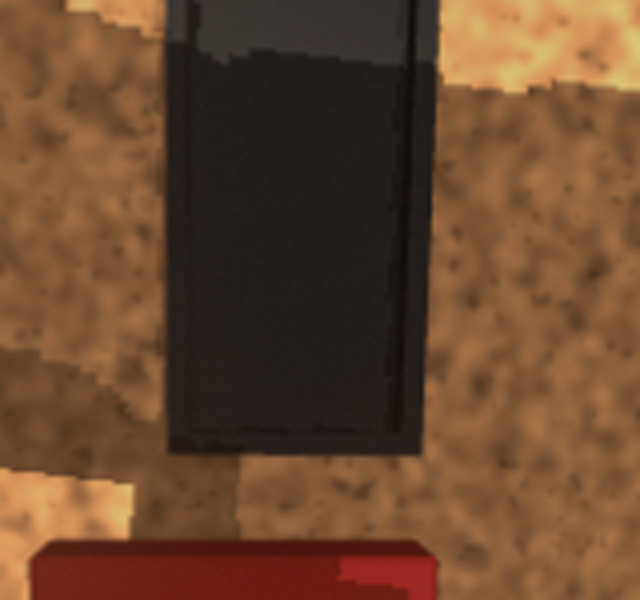

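Run:
```python
from h import *
c=cal('w6')
g=lambda u,v:pix2w(c,u/4+200,v/4,.02)[:2]
BL,BR,TL,TR=g(168,453),g(421,453),g(165,30),g(438,60)
print(np.linalg.norm(BL-BR))
l=(TL-BL)/np.linalg.norm(TL-BL);r=(TR-BR)/np.linalg.norm(TR-BR)
for v in(l,r,np.array([-(BR-BL)[1],(BR-BL)[0]])):print(np.degrees(np.arctan2(-v[0],v[1])))
a=(l+r)/np.linalg.norm(l+r);print('ctr',(BL+BR)/2+a*.0575)
```

```text
0.05953135261512663
6.314692532060488
5.996619135779093
6.588556643924959
ctr [0.55739578 0.04968459]
```

Run:
```python
from h import *
plan([(.5577,.048,.075,96.4,4)],0)
```

```text
t 10.43 now [ 0.5553 -0.0613  0.202 ] [-1.7992e+02 -4.0000e-02  9.6580e+01] F [-0.4  0.3 -2.8] op 0.021
4 rows to (0.5577, 0.048, 0.075, 96.4, 4)
[[0,[0.451, 0.063, 0.53],[-0.003, -0.002, 0.008]],
[0,[0.451, 0.063, 0.529],[-0.003, -0.002, 0.008]],
[0,[0.452, 0.062, 0.529],[-0.003, -0.002, 0.008]],
[0,[0.451, 0.061, 0.53],[-0.003, -0.002, 0.008]]]
```

Call:
arm_command(motion=[[0, [0.45, 0.06, 0.51], [-0.01, 0, 0.01]], [0, [0.45, 0.06, 0.51], [0, 0, 0.01]], [0, [0.45, 0.06, 0.51], [0, 0, 0.01]], [0, [0.45, 0.06, 0.51], [0, 0, 0]], [0, [0, 0, 0], [0, 0, 0]], [0, [0, 0, 0], [0, 0, 0]]])

```text
time: 11.18
ee_pos: [0.5577, 0.0477, 0.0811]
tcp_rot: [179.9, -0.0, 96.5]
wrist_force: [0.8, -0.3, -0.7]
opening: 0.0211
```

Run:
```python
from h import *
plan([(.5577,.048,.050,96.4,2)],0)
snap('w7')
big(cv2.imread('pics/w7_raw.png'),180,60,340,200,'pics/w7b.png',640,600)
```

```text
t 11.18 now [0.5577 0.0477 0.0811] [179.94  -0.    96.47] F [ 0.8 -0.3 -0.7] op 0.0211
2 rows to (0.5577, 0.048, 0.05, 96.4, 2)
[[0,[0.003, 0.0, 0.259],[0.005, 0.0, 0.006]],
[0,[0.003, 0.0, 0.259],[0.005, 0.0, 0.006]]]
pics/w7.png scale 1.5625 off 0 0
pics/w7b.png scale 4.0 off 180 60
```

View pics/w7b.png

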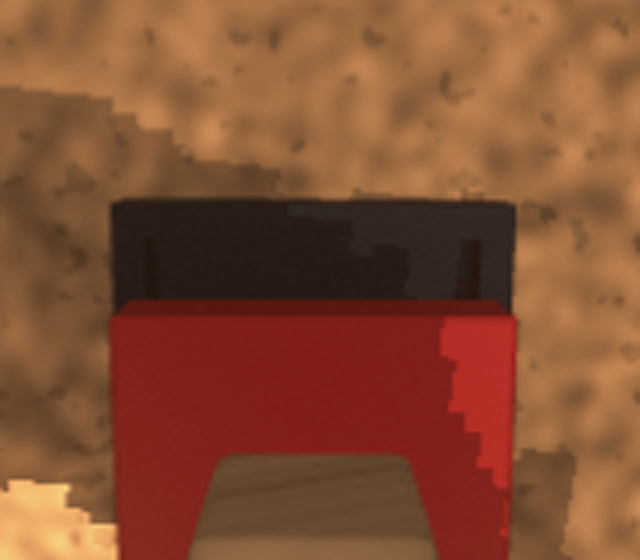

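Run:
```python
from h import *
c=cal('w7');o=bot.get_obs();p=o['ee_pos'];R=Rot.from_euler('xyz',o['tcp_rot'],degrees=True).as_matrix()
for n,u,v,z in [('hL',112,203,.02),('hR',516,205,.02),('fL',112,317,.0763),('fR',515,317,.0763)]:
    print(n,R.T@(pix2w(c,u/4+180,v/4+60,z)-p))
```

```text
hL [ 0.05953888 -0.03022107  0.0616284 ]
hR [0.05928914 0.02935217 0.06176112]
fL [ 0.04935442 -0.02245344  0.0053454 ]
fR [0.0493816  0.02148989 0.0054433 ]
```

Call:
arm_command(motion=[[0, [0.04, 0, 0.2], [0, 0, 0]], [0, [0, 0, 0.2], [0, 0, 0]], [0, [0, 0, 0.2], [0, 0, 0]], [0, [0, 0, 0], [0, 0, 0]], [0, [0, 0, 0], [0, 0, 0]]])

```text
time: 11.85
ee_pos: [0.5577, 0.0502, 0.0449]
tcp_rot: [179.9, -0.0, 96.4]
wrist_force: [0.7, -0.3, -0.6]
opening: 0.0208
```

Run:
```python
from h import *
plan([(.5575,.0502,.028,96.4,2)],0)
snap('w8')
big(cv2.imread('pics/w8_raw.png'),180,60,340,200,'pics/w8b.png',640,600)
```

```text
t 11.85 now [0.5577 0.0502 0.0449] [ 1.7994e+02 -2.0000e-02  9.6450e+01] F [ 0.7 -0.3 -0.6] op 0.0208
2 rows to (0.5575, 0.0502, 0.028, 96.4, 2)
[[0,[0.0, -0.002, 0.141],[0.005, -0.001, 0.004]],
[0,[0.0, -0.002, 0.141],[0.005, -0.001, 0.004]]]
pics/w8.png scale 1.5625 off 0 0
pics/w8b.png scale 4.0 off 180 60
```

View pics/w8b.png

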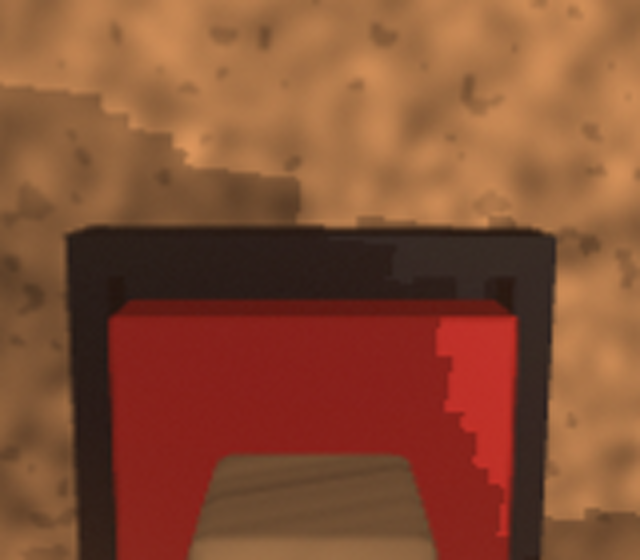

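Well centred sideways. Descend gently.

Call:
arm_command(motion=[[0, [0, 0, 0.1], [0, 0, 0]], [0, [0, 0, 0.1], [0, 0, 0]], [0, [0, 0, 0.1], [0, 0, 0]], [0, [0, 0, 0], [0, 0, 0]], [0, [0, 0, 0], [0, 0, 0]]])

```text
time: 12.52
ee_pos: [0.5576, 0.0503, 0.0268]
tcp_rot: [179.9, -0.0, 96.5]
wrist_force: [-1.1, 0.6, 2.0]
opening: 0.0206
```

Run:
```python
from h import *
plan([(.5575,.0502,.0268,96.4,2)],0)
snap('w9')
big(cv2.imread('pics/w9_raw.png'),180,60,340,200,'pics/w9b.png',640,600)
```

```text
t 12.53 now [0.5576 0.0503 0.0268] [ 1.7994e+02 -2.0000e-02  9.6450e+01] F [-1.1  0.6  2. ] op 0.0206
2 rows to (0.5575, 0.0502, 0.0268, 96.4, 2)
[[0,[-0.001, -0.001, 0.0],[0.005, -0.002, 0.004]],
[0,[0.0, -0.002, -0.001],[0.005, -0.002, 0.004]]]
pics/w9.png scale 1.5625 off 0 0
pics/w9b.png scale 4.0 off 180 60
```

View pics/w9b.png

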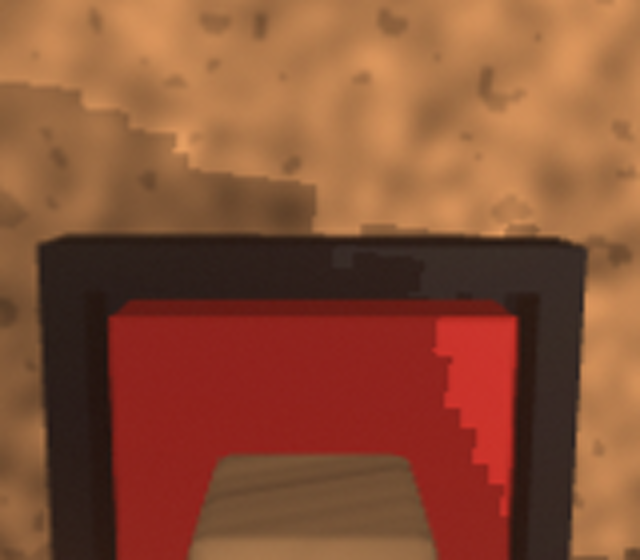

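Call:
arm_command(motion=[[0.4, [0, 0, 0], [0, 0, 0]], [0.7, [0, 0, 0], [0, 0, 0]], [1, [0, 0, 0], [0, 0, 0]], [1, [0, 0, 0], [0, 0, 0]], [1, [0, 0, 0], [0, 0, 0]], [1, [0, 0, -0.4], [0, 0, 0]], [1, [0, 0, -0.8], [0, 0, 0]], [1, [0, 0, -0.8], [0, 0, 0]], [1, [0, 0, -0.8], [0, 0, 0]], [1, [0, 0, 0], [0, 0, 0]]])

```text
time: 13.82
ee_pos: [0.5591, 0.0503, 0.199]
tcp_rot: [179.6, -0.0, 96.4]
wrist_force: [-0.5, 0.1, -0.9]
opening: 0.0855
```

Run:
```python
from h import *
plan([(.424,.0,.19,90,2)],1)
snap('w10')
```

```text
t 13.82 now [0.5591 0.0503 0.199 ] [ 1.7956e+02 -1.0000e-02  9.6450e+01] F [-0.5  0.1 -0.9] op 0.0855
3 rows to (0.424, 0.0, 0.19, 90, 2)
[[1,[-0.193, -0.777, 0.044],[0.025, -0.002, 0.358]],
[1,[-0.223, -0.77, 0.046],[0.025, -0.002, 0.358]],
[1,[-0.251, -0.76, 0.049],[0.025, -0.002, 0.358]]]
pics/w10.png scale 1.5625 off 0 0
```

View pics/w10.png

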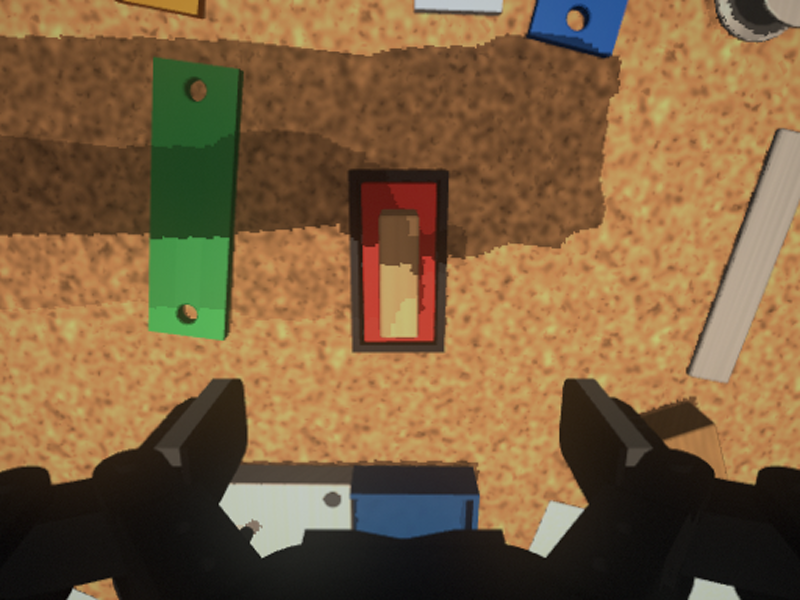

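Run:
```python
from h import *
c=cal('w10')
ctr,a=quad('green',c,[(154,59),(241,69),(226,339),(149,331)],.01)
s=1.5625
h=[pix2w(c,u/s,v/s,.01)[:2] for u,v in [(198,90),(187,314)]];d=h[0]-h[1]
print((h[0]+h[1])/2,np.linalg.norm(d),np.degrees(np.arctan2(-d[0],d[1])))
quad('scr foot',c,[(361,184),(438,184),(434,342),(364,342)],.022)
plan([(.4245,.0688,.06,88.5)],1)
```

```text
green [0.4253 0.0691] [ 51. 169.  51. 169.] yaw -1.49
[0.42539516 0.06928936] 0.14009848373685171 -2.183539233744837
scr foot [0.5579 0.0492] [ 46. 100.  45. 100.] yaw 6.17
t 13.88 now [0.5583 0.0502 0.1965] [ 1.7975e+02 -1.0000e-02  9.6450e+01] F [0.7 0.1 0. ] op 0.0853
4 rows to (0.4245, 0.0688, 0.06, 88.5)
[[1,[0.139, -0.548, 0.566],[0.01, -0.001, 0.331]],
[1,[0.12, -0.552, 0.567],[0.01, -0.001, 0.331]],
[1,[0.102, -0.555, 0.567],[0.01, -0.001, 0.331]],
[1,[0.082, -0.558, 0.568],[0.01, -0.001, 0.331]]]
```

Call:
arm_command(motion=[[1, [0.14, -0.55, 0.55], [0, 0, 0.34]], [1, [0.12, -0.55, 0.56], [0.01, 0, 0.34]], [1, [0.1, -0.555, 0.56], [0.01, 0, 0.34]], [1, [0.08, -0.56, 0.56], [0, 0, 0.34]], [1, [0, 0, 0], [0, 0, 0]], [1, [0, 0, 0], [0, 0, 0]]])

```text
time: 14.62
ee_pos: [0.4234, 0.0687, 0.0608]
tcp_rot: [-180.0, -0.0, 88.3]
wrist_force: [0.3, 0.1, 0.7]
opening: 0.0851
```

Run:
```python
from h import *
plan([(.4254,.0692,.004,88.1,3)],1)
snap('w11')
```

```text
t 14.62 now [0.4234 0.0687 0.0608] [-1.7995e+02 -2.0000e-02  8.8310e+01] F [0.3 0.1 0.7] op 0.0851
3 rows to (0.4254, 0.0692, 0.004, 88.1, 3)
[[1,[0.003, 0.011, 0.316],[-0.003, -0.001, 0.012]],
[1,[0.003, 0.011, 0.316],[-0.003, -0.001, 0.012]],
[1,[0.003, 0.011, 0.315],[-0.003, -0.001, 0.012]]]
pics/w11.png scale 1.5625 off 0 0
```

View pics/w11.png

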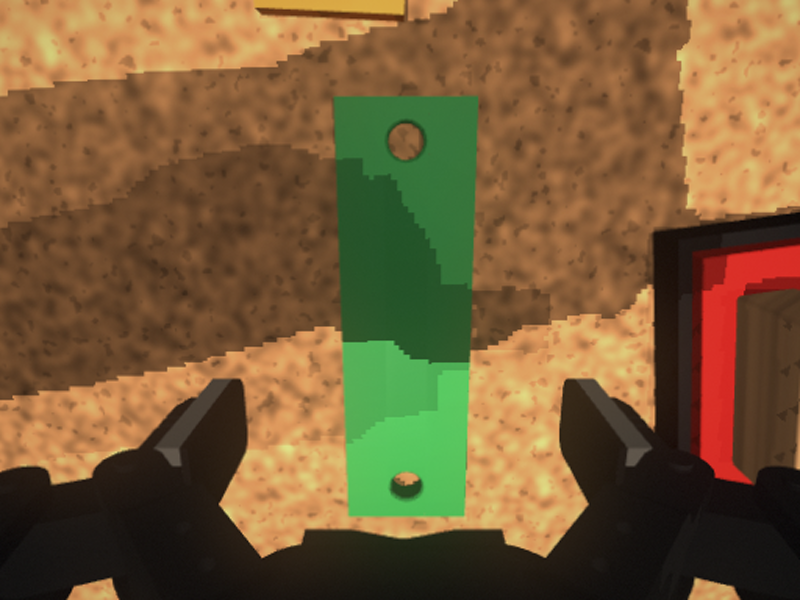

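Call:
arm_command(motion=[[1, [0.01, 0.01, 0.3], [0, 0, 0.01]], [1, [0, 0.01, 0.3], [0, 0, 0.01]], [1, [0, 0.01, 0.26], [0, 0, 0.01]], [1, [0, 0, 0], [0, 0, 0]], [1, [0, 0, 0], [0, 0, 0]]])

```text
time: 15.3
ee_pos: [0.4251, 0.0693, 0.0095]
tcp_rot: [-179.9, -0.0, 88.1]
wrist_force: [-0.9, 0.3, 0.7]
opening: 0.0851
```

Run:
```python
from h import *
c=cal('w11');s=1.5625
h=[pix2w(c,u/s,v/s,.01)[:2] for u,v in [(406,141),(406,484)]];d=h[0]-h[1]
print((h[0]+h[1])/2,np.linalg.norm(d),np.degrees(np.arctan2(-d[0],d[1])))
plan([(.4254,.0692,.004,88.1,1)],1)
```

```text
[0.42440138 0.06976887] 0.13906949458552328 -1.5902066044561294
t 15.3 now [0.4251 0.0693 0.0095] [-1.7994e+02 -2.0000e-02  8.8110e+01] F [-0.9  0.3  0.7] op 0.0851
1 rows to (0.4254, 0.0692, 0.004, 88.1, 1)
[[1,[-0.002, 0.005, 0.092],[-0.009, -0.003, 0.001]]]
```

Call:
arm_command(motion=[[1, [0, 0, 0.09], [0, 0, 0]], [0.8, [0, 0, 0], [0, 0, 0]], [0.7, [0, 0, 0], [0, 0, 0]], [0.5, [0, 0, 0], [0, 0, 0]], [0.4, [0, 0, 0], [0, 0, 0]], [0.3, [0, 0, 0], [0, 0, 0]], [0, [0, 0, 0], [0, 0, 0]], [0, [0, 0, 0], [0, 0, 0]]], newtons=60)

```text
time: 16.3
ee_pos: [0.4252, 0.0693, 0.0048]
tcp_rot: [-180.0, -0.0, 88.1]
wrist_force: [-2.8, -0.3, 7.9]
opening: 0.0467
```

Run:
```python
from h import *
plan([(.4254,.0692,.12,88.1,3)],0)
snap('w12')
```

```text
t 16.3 now [0.4252 0.0693 0.0048] [-1.7998e+02 -2.0000e-02  8.8110e+01] F [-2.8 -0.3  7.9] op 0.0467
3 rows to (0.4254, 0.0692, 0.12, 88.1, 3)
[[0,[0.0, 0.001, -0.64],[-0.001, -0.001, 0.0]],
[0,[0.0, 0.001, -0.64],[-0.001, -0.001, 0.0]],
[0,[-0.001, 0.001, -0.64],[-0.001, -0.001, 0.0]]]
pics/w12.png scale 1.5625 off 0 0
```

View pics/w12.png

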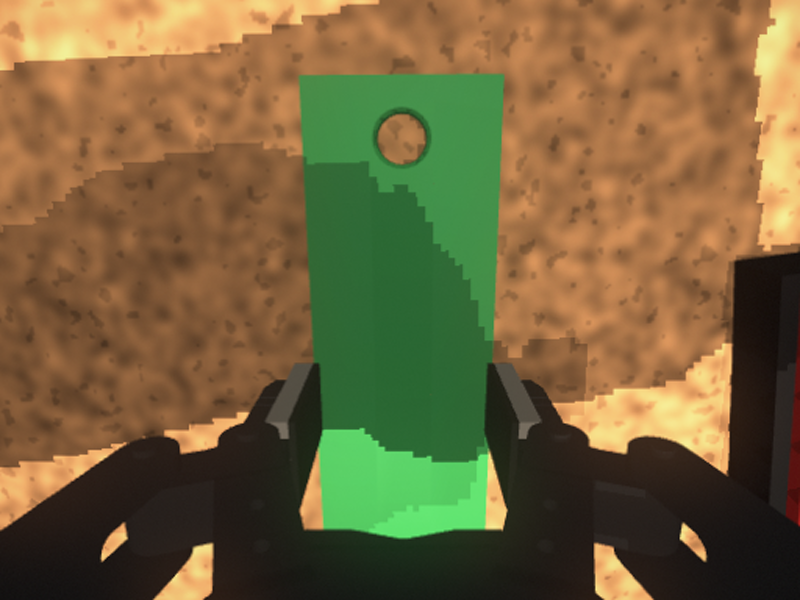

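Call:
arm_command(motion=[[0, [0, 0, -0.3], [0, 0, 0]], [0, [0, 0, -0.6], [0, 0, 0]], [0, [0, 0, -0.6], [0, 0, 0]], [0, [0, 0, -0.6], [0, 0, 0]], [0, [0, 0, 0], [0, 0, 0]], [0, [0, 0, 0], [0, 0, 0]]])

```text
time: 17.1
ee_pos: [0.425, 0.0692, 0.1299]
tcp_rot: [-179.9, -0.0, 88.1]
wrist_force: [0.0, -0.9, -2.2]
opening: 0.0467
```

```bash
cat >> h.py <<'E'
def tool(c,u,v,z,p,rot):
    R=Rot.from_euler('xyz',rot,degrees=True).as_matrix();return R.T@(pix2w(c,u,v,z)-np.array(p))
E
python3 - <<'E'
from h import *
c=cal('w12');s=1.5625
print('grasp, hole tool',tool(c,402/s,138.5/s,.01,[.4252,.0693,.0048],[-179.98,0,88.11]))
for u,v in[(300,75),(503,74)]:print(tool(c,u/s,v/s,.01,[.4252,.0693,.0048],[-179.98,0,88.11]))
o=bot.get_obs();print(o['ee_pos'],o['tcp_rot'],o['wrist_force'],o['opening'])
snap('w13')
E
```

```text
grasp, hole tool [ 0.06995492 -0.00041439 -0.00519986]
[ 0.08490416 -0.02529774 -0.00519117]
[ 0.08512363  0.02421128 -0.00520845]
[0.42500557 0.06922957 0.12994269] [-1.79940034e+02 -1.43680698e-02  8.81102299e+01] [ 0.01010133 -0.86862536 -2.17608469] 0.046735383478349345
pics/w13.png scale 1.5625 off 0 0
```

View pics/w13.png

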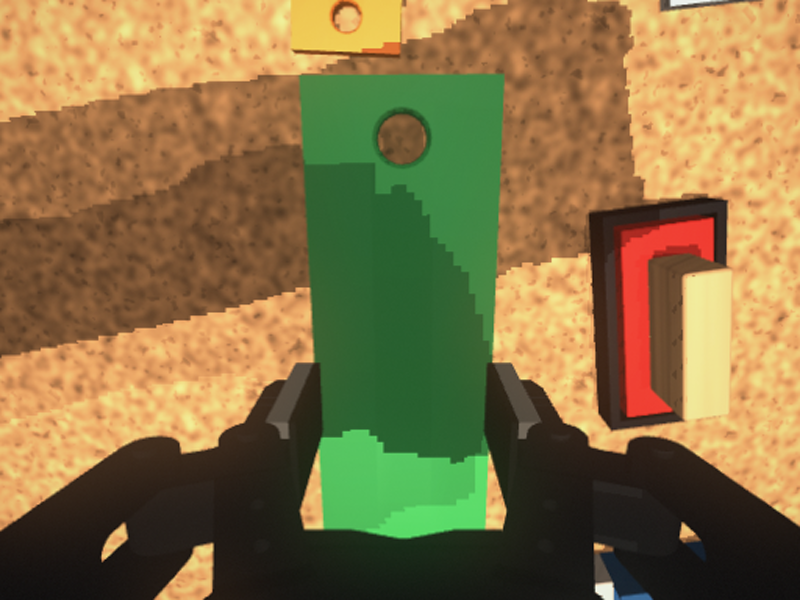

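Run:
```python
from h import *
s=1.5625
big(cv2.imread('pics/w3_raw.png'),250,60,330,120,'pics/w3p.png')
big(cv2.imread('pics/w2_raw.png'),280,20,512,320,'pics/w2p.png',600,600)
```

```text
pics/w3p.png scale 10.0 off 250 60
pics/w2p.png scale 2.0 off 280 20
```

View pics/w3p.png

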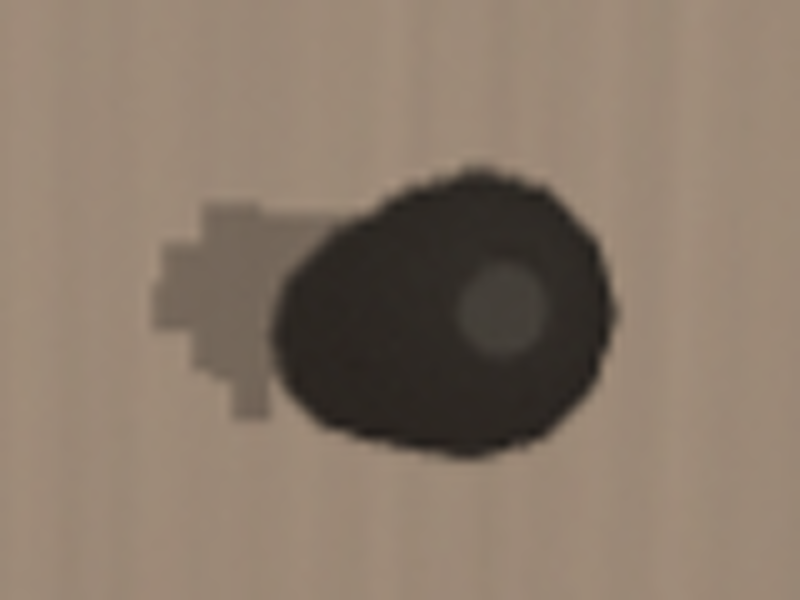

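View pics/w2p.png

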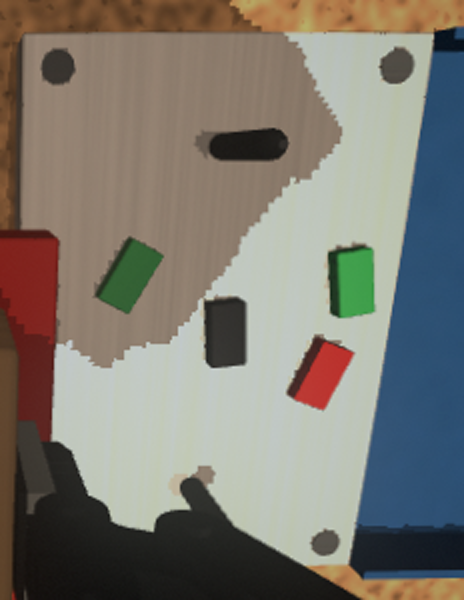

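Run:
```python
from h import *
c3=cal('w3');t=tool(c3,300.3,90.8,.074,[.4637,-.2243,.0469],[180,-.02,95.58]);w=pix2w(c3,300.3,90.8,.074)
print('pin+ tip tool',t,'world',w)
a=np.radians(5.6)
print('center from pin+',w[:2]-.07*np.array([-np.sin(a),np.cos(a)]))
c2=cal('w2')
b2=pix2w(c2,376,264,.024);b1=pix2w(c2,280+217/2,20+144/2,.024);d=(b1-b2);print(b1,b2,np.linalg.norm(d),np.degrees(np.arctan2(-d[0],d[1])))
for im,c in(('w2',c2),):
  S=[pix2w(c,280+u/2,20+v/2,.024)[:2] for u,v in [(58,67),(397,65),(325,542)]]
  for d in (S[1]-S[0],): print(np.degrees(np.arctan2(d[1],d[0])),np.linalg.norm(d))
  d=S[1]-S[2];print(np.degrees(np.arctan2(-d[0],d[1])),np.linalg.norm(d),(S[0]+S[2])/2)
  print('check proj pins')
```

```text
pin+ tip tool [ 0.06868626  0.01382098 -0.02707603] world [ 0.47077767 -0.15460474  0.074     ]
center from pin+ [ 0.47760847 -0.22427065]
[ 0.46902157 -0.15407025  0.024     ] [ 0.48507638 -0.29466587  0.024     ] 0.1415093107834801 6.5144672890720186
5.769127491639697 0.12403871056193837
5.507160692416255 0.19628764504454005 [ 0.47760294 -0.22421896]
check proj pins
```

Run:
```python
from h import *
plan([(.478,-.2243,.115,95.65,7)],0)
```

```text
t 17.15 now [0.4247 0.0692 0.1294] [-1.7988e+02 -1.0000e-02  8.8110e+01] F [ 0.6  0.4 -0.8] op 0.0469
7 rows to (0.478, -0.2243, 0.115, 95.65, 7)
[[0,[-0.694, 0.15, 0.034],[-0.003, 0.0, -0.18]],
[0,[-0.697, 0.137, 0.034],[-0.003, 0.0, -0.18]],
[0,[-0.699, 0.124, 0.034],[-0.003, 0.0, -0.18]],
[0,[-0.702, 0.11, 0.034],[-0.003, 0.0, -0.18]],
[0,[-0.704, 0.097, 0.034],[-0.003, 0.0, -0.18]],
[0,[-0.705, 0.084, 0.034],[-0.003, 0.0, -0.18]],
[0,[-0.706, 0.071, 0.034],[-0.003, 0.0, -0.18]]]
```

Call:
arm_command(motion=[[0, [-0.6, 0.15, 0], [0, 0, -0.18]], [0, [-0.7, 0.14, 0], [0, 0, -0.18]], [0, [-0.7, 0.12, 0], [0, 0, -0.18]], [0, [-0.7, 0.11, 0], [0, 0, -0.18]], [0, [-0.7, 0.1, 0.05], [0, 0, -0.18]], [0, [-0.7, 0.08, 0.1], [0, 0, -0.18]], [0, [-0.7, 0.07, 0.1], [0, 0, -0.18]], [0, [0, 0, 0], [0, 0, 0]], [0, [0, 0, 0], [0, 0, 0]]])

```text
time: 18.27
ee_pos: [0.4777, -0.2174, 0.1139]
tcp_rot: [-179.8, -0.1, 95.6]
wrist_force: [0.1, 0.1, -0.2]
opening: 0.0471
```

Run:
```python
from h import *
plan([(.478,-.2243,.115,95.65)],0)
```

```text
t 18.27 now [ 0.4777 -0.2174  0.1139] [-1.7985e+02 -9.0000e-02  9.5630e+01] F [ 0.1  0.1 -0.2] op 0.0471
1 rows to (0.478, -0.2243, 0.115, 95.65)
[[0,[-0.115, -0.007, -0.018],[-0.025, -0.015, -0.003]]]
```

Call:
arm_command(motion=[[0, [-0.11, 0, 0.2], [-0.02, -0.015, 0]], [0, [0, 0, 0.2], [0, 0, 0]], [0, [0, 0, 0], [0, 0, 0]], [0, [0, 0, 0], [0, 0, 0]]])

```text
time: 18.77
ee_pos: [0.479, -0.2241, 0.0909]
tcp_rot: [179.9, 0.1, 95.7]
wrist_force: [-0.0, -0.3, -0.8]
opening: 0.047
```

Run:
```python
from h import *
plan([(.478,-.2243,.085,95.65)],0)
snap('w14')
big(cv2.imread('pics/w14_raw.png'),180,30,340,150,'pics/w14b.png',800,600)
```

```text
t 18.77 now [ 0.479  -0.2241  0.0909] [1.7994e+02 6.0000e-02 9.5690e+01] F [-0.  -0.3 -0.8] op 0.047
1 rows to (0.478, -0.2243, 0.085, 95.65)
[[0,[-0.001, -0.017, 0.098],[0.01, 0.011, 0.006]]]
pics/w14.png scale 1.5625 off 0 0
pics/w14b.png scale 5.0 off 180 30
```

View pics/w14b.png

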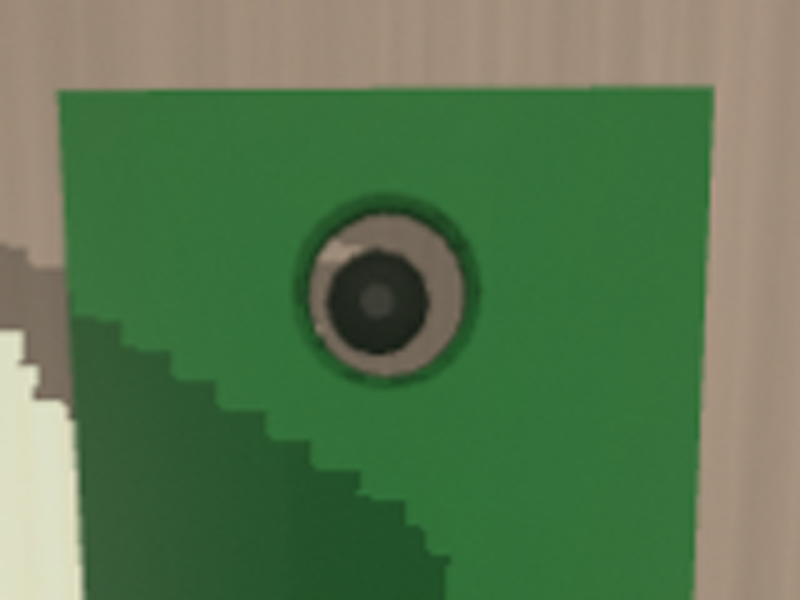

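```bash
cat >> h.py <<'E'
def holepin(name,hole,pin,zh,zp,sc,ox,oy,p,rot):
    c=cal(name)
    h=tool(c,hole[0]/sc+ox,hole[1]/sc+oy,zh,p,rot);q=tool(c,pin[0]/sc+ox,pin[1]/sc+oy,zp,p,rot)
    print('hole',h.round(5),'pin',q.round(5),'move tool xy mm',((q-h)[:2]*1e3).round(2),'units',((q-h)[:2]/.06).round(3))
E
python3 - <<'E'
from h import *
holepin('w14',(387,290),(377,299),.0961,.074,5,180,30,[.479,-.2241,.0909],[179.94,.06,95.69])
E
```

```text
hole [ 0.07019 -0.00041 -0.00527] pin [ 0.07003 -0.00136  0.01683] move tool xy mm [-0.16 -0.95] units [-0.003 -0.016]
```

Call:
arm_command(motion=[[0, [0, -0.016, 0.1], [0.01, 0.01, 0]], [0, [0, 0, 0.1], [0, 0, 0]], [0, [0, 0, 0.1], [0, 0, 0]], [0, [0, 0, 0], [0, 0, 0]], [0, [0, 0, 0], [0, 0, 0]]])

```text
time: 19.45
ee_pos: [0.4781, -0.2245, 0.0729]
tcp_rot: [180.0, 0.0, 95.7]
wrist_force: [-0.5, 0.3, -1.2]
opening: 0.0466
```

Run:
```python
from h import *
plan([(.478,-.2243,.029,95.65)],0)
snap('w15')
big(cv2.imread('pics/w15_raw.png'),180,30,340,150,'pics/w15b.png',800,600)
```

```text
t 19.45 now [ 0.4781 -0.2245  0.0729] [1.7999e+02 1.0000e-02 9.5670e+01] F [-0.5  0.3 -1.2] op 0.0466
1 rows to (0.478, -0.2243, 0.029, 95.65)
[[0,[0.004, -0.002, 0.731],[0.001, 0.001, 0.004]]]
pics/w15.png scale 1.5625 off 0 0
pics/w15b.png scale 5.0 off 180 30
```

View pics/w15b.png

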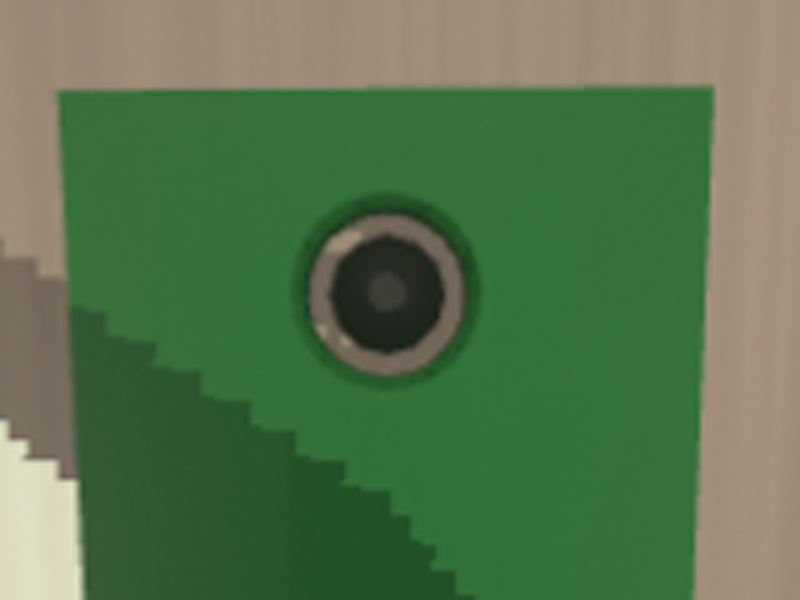

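Centred. Continue down in small rows.

Call:
arm_command(motion=[[0, [0, 0, 0.15], [0, 0, 0]], [0, [0, 0, 0.15], [0, 0, 0]], [0, [0, 0, 0.15], [0, 0, 0]], [0, [0, 0, 0], [0, 0, 0]]])

```text
time: 20.0
ee_pos: [0.4775, -0.2242, 0.0446]
tcp_rot: [-179.9, -0.0, 95.7]
wrist_force: [0.3, -0.3, -1.1]
opening: 0.0462
```

Run:
```python
from h import *
plan([(.478,-.2243,.029,95.65)],0)
```

```text
t 20.0 now [ 0.4775 -0.2242  0.0446] [-1.7991e+02 -5.0000e-02  9.5670e+01] F [ 0.3 -0.3 -1.1] op 0.0462
1 rows to (0.478, -0.2243, 0.029, 95.65)
[[0,[-0.003, 0.009, 0.261],[-0.014, -0.008, 0.003]]]
```

Call:
arm_command(motion=[[0, [0, 0.005, 0.1], [0, 0, 0]], [0, [0, 0, 0.1], [0, 0, 0]], [0, [0, 0, 0.05], [0, 0, 0]], [0, [0, 0, 0], [0, 0, 0]], [0, [0, 0, 0], [0, 0, 0]]])

```text
time: 20.62
ee_pos: [0.4784, -0.2245, 0.0309]
tcp_rot: [180.0, 0.0, 95.7]
wrist_force: [0.4, -0.8, -0.5]
opening: 0.0471
```

Run:
```python
from h import *
plan([(.478,-.2243,.0285,95.65)],0)
```

```text
t 20.62 now [ 0.4784 -0.2245  0.0309] [1.7999e+02 1.0000e-02 9.5670e+01] F [ 0.4 -0.8 -0.5] op 0.0471
1 rows to (0.478, -0.2243, 0.0285, 95.65)
[[0,[0.004, -0.007, 0.041],[0.002, 0.002, 0.003]]]
```

Call:
arm_command(motion=[[0, [0, -0.005, 0.035], [0, 0, 0]], [0, [0, 0, 0], [0, 0, 0]], [0.7, [0, 0, 0], [0, 0, 0]], [1, [0, 0, 0], [0, 0, 0]], [1, [0, 0, 0], [0, 0, 0]], [1, [0, 0, -0.3], [0, 0, 0]], [1, [0, 0, -0.6], [0, 0, 0]], [1, [0, 0, -0.8], [0, 0, 0]], [1, [0, 0, -0.8], [0, 0, 0]], [1, [0, 0, 0], [0, 0, 0]]])

```text
time: 21.88
ee_pos: [0.4796, -0.2252, 0.1842]
tcp_rot: [179.6, 0.2, 95.7]
wrist_force: [-0.6, 0.5, -0.7]
opening: 0.0852
```

Run:
```python
from h import *
snap('w16')
plan([(.409,.20,.20,90)],1)
```

```text
pics/w16.png scale 1.5625 off 0 0
t 21.93 now [ 0.4789 -0.2249  0.1816] [1.7978e+02 1.4000e-01 9.5670e+01] F [-0.   0.1 -0.9] op 0.0853
8 rows to (0.409, 0.2, 0.2, 90)
[[1,[0.895, -0.057, -0.041],[0.005, 0.003, 0.118]],
[1,[0.894, -0.069, -0.04],[0.005, 0.003, 0.118]],
[1,[0.894, -0.08, -0.04],[0.005, 0.003, 0.118]],
[1,[0.892, -0.09, -0.04],[0.005, 0.003, 0.118]],
[1,[0.891, -0.102, -0.039],[0.005, 0.003, 0.118]],
[1,[0.89, -0.113, -0.039],[0.005, 0.003, 0.118]],
[1,[0.889, -0.123, -0.039],[0.005, 0.003, 0.118]],
[1,[0.887, -0.135, -0.039],[0.005, 0.003, 0.118]]]
```

View pics/w16.png

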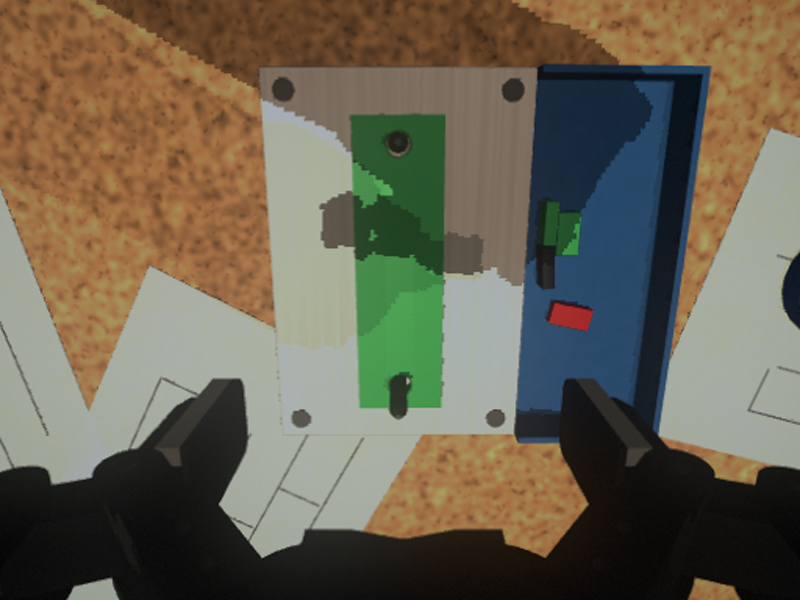

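Run:
```python
from h import *
plan([(.410,.255,.20,86)],1)
```

```text
t 21.93 now [ 0.4789 -0.2249  0.1816] [1.7978e+02 1.4000e-01 9.5670e+01] F [-0.   0.1 -0.9] op 0.0853
9 rows to (0.41, 0.255, 0.2, 86)
[[1,[0.897, -0.039, -0.036],[0.004, 0.002, 0.179]],
[1,[0.896, -0.056, -0.036],[0.004, 0.002, 0.179]],
[1,[0.895, -0.073, -0.036],[0.004, 0.002, 0.179]],
[1,[0.893, -0.089, -0.036],[0.004, 0.002, 0.179]],
[1,[0.891, -0.106, -0.036],[0.004, 0.002, 0.179]],
[1,[0.889, -0.123, -0.035],[0.004, 0.002, 0.179]],
[1,[0.887, -0.14, -0.035],[0.004, 0.002, 0.179]],
[1,[0.884, -0.156, -0.035],[0.004, 0.002, 0.179]],
[1,[0.882, -0.173, -0.035],[0.004, 0.002, 0.179]]]
```

Call:
arm_command(motion=[[1, [0.9, -0.04, -0.04], [0.01, 0, 0.18]], [1, [0.9, -0.06, -0.04], [0.01, 0, 0.18]], [1, [0.9, -0.07, -0.04], [0.01, 0.01, 0.18]], [1, [0.9, -0.09, -0.04], [0, 0, 0.18]], [1, [0.89, -0.11, -0.04], [0, 0, 0.18]], [1, [0.89, -0.12, -0.04], [0, 0, 0.18]], [1, [0.89, -0.14, -0.03], [0, 0, 0.18]], [1, [0.88, -0.16, -0.03], [0, 0, 0.18]], [1, [0.88, -0.17, -0.03], [0, 0, 0.18]], [1, [0, 0, 0], [0, 0, 0]], [1, [0, 0, 0], [0, 0, 0]]])

```text
time: 23.3
ee_pos: [0.4086, 0.2561, 0.1982]
tcp_rot: [-179.8, 0.0, 86.0]
wrist_force: [-0.2, -0.3, 0.1]
opening: 0.0854
```

Run:
```python
from h import *
plan([(.410,.255,.20,86)],1)
snap('w17')
```

```text
t 23.3 now [0.4086 0.2561 0.1982] [-1.7975e+02  4.0000e-02  8.6000e+01] F [-0.2 -0.3  0.1] op 0.0854
1 rows to (0.41, 0.255, 0.2, 86)
[[1,[-0.016, 0.024, -0.03],[-0.041, 0.006, 0.0]]]
pics/w17.png scale 1.5625 off 0 0
```

View pics/w17.png

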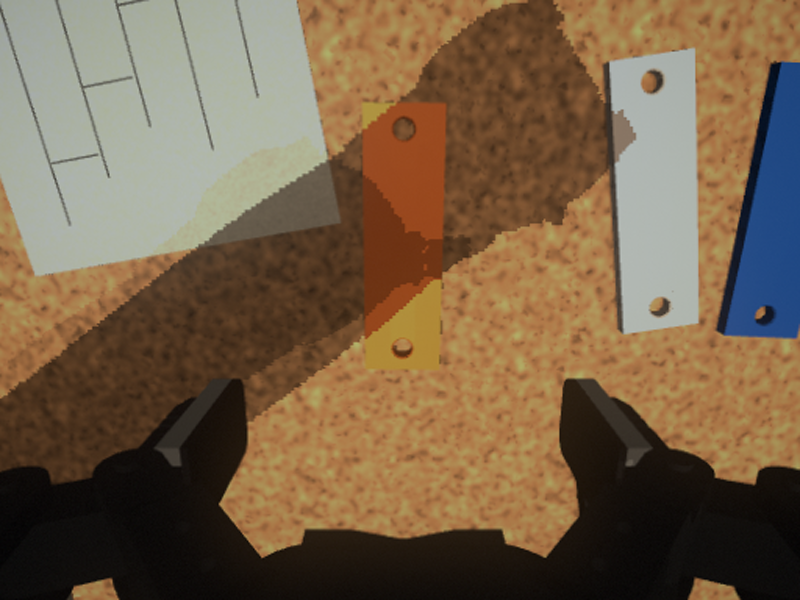

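```bash
cat >> h.py <<'E'
def holes(n,c,a,b,z=.01,sc=1.5625,ox=0,oy=0):
    h=[pix2w(c,u/sc+ox,v/sc+oy,z)[:2] for u,v in (a,b)];d=h[0]-h[1];d=d*np.sign(d[1])
    m=(h[0]+h[1])/2;print(n,m.round(4),'sep',round(np.linalg.norm(d),4),'yaw',np.degrees(np.arctan2(-d[0],d[1])).round(2));return m
E
python3 - <<'E'
from h import *
c=cal('w17')
holes('orange',c,(403,128),(402,348));quad('orange',c,[(363,103),(446,103),(440,369),(365,368)],.01)
holes('white',c,(652,82),(659,306))
plan([(.4085,.2655,.03,86.4)],1)
E
```

```text
orange [0.408 0.267] sep 0.1404 yaw -4.26
orange [0.4086 0.2666] [ 49. 170.  51. 169.] yaw -4.4
white [0.5672 0.2839] sep 0.139 yaw 4.8
t 23.35 now [0.4089 0.2556 0.1984] [-1.7978e+02  2.0000e-02  8.5930e+01] F [-0.2 -0.2 -0.3] op 0.0851
3 rows to (0.4085, 0.2655, 0.03, 86.4)
[[1,[0.055, -0.002, 0.936],[-0.012, 0.001, -0.026]],
[1,[0.055, -0.004, 0.935],[-0.012, 0.001, -0.026]],
[1,[0.054, -0.005, 0.936],[-0.012, 0.001, -0.026]]]
```

Call:
arm_command(motion=[[1, [0.06, 0, 0.85], [-0.02, 0, 0.01]], [1, [0.06, 0, 0.85], [-0.02, 0, 0.01]], [1, [0.06, 0, 0.85], [0, 0, 0.01]], [1, [0, 0, 0], [0, 0, 0]], [1, [0, 0, 0], [0, 0, 0]]])

```text
time: 23.98
ee_pos: [0.4106, 0.2669, 0.048]
tcp_rot: [179.9, -0.1, 85.7]
wrist_force: [0.9, 0.5, 0.3]
opening: 0.0852
```

Run:
```python
from h import *
plan([(.4087,.2668,.0045,85.7,2)],1)
```

```text
t 23.98 now [0.4106 0.2669 0.048 ] [ 1.7985e+02 -9.0000e-02  8.5700e+01] F [0.9 0.5 0.3] op 0.0852
2 rows to (0.4087, 0.2668, 0.0045, 85.7, 2)
[[1,[-0.003, -0.017, 0.362],[0.012, -0.008, 0.0]],
[1,[-0.002, -0.016, 0.363],[0.012, -0.008, 0.0]]]
```

Call:
arm_command(motion=[[1, [0, -0.015, 0.33], [0.01, -0.01, 0]], [1, [0, -0.015, 0.33], [0.01, -0.01, 0]], [1, [0, 0, 0], [0, 0, 0]], [1, [0, 0, 0], [0, 0, 0]]])

```text
time: 24.48
ee_pos: [0.409, 0.2679, 0.0085]
tcp_rot: [179.9, -0.0, 85.8]
wrist_force: [0.6, 0.1, 0.1]
opening: 0.0854
```

Run:
```python
from h import *
plan([(.4087,.2668,.0045,85.7)],1)
```

```text
t 24.48 now [0.409  0.2679 0.0085] [ 1.7993e+02 -1.0000e-02  8.5750e+01] F [0.6 0.1 0.1] op 0.0854
1 rows to (0.4087, 0.2668, 0.0045, 85.7)
[[1,[-0.018, -0.004, 0.066],[0.011, -0.001, 0.009]]]
```

Call:
arm_command(motion=[[1, [-0.018, 0, 0.066], [0, 0, 0.01]], [0.8, [0, 0, 0], [0, 0, 0]], [0.7, [0, 0, 0], [0, 0, 0]], [0.5, [0, 0, 0], [0, 0, 0]], [0.4, [0, 0, 0], [0, 0, 0]], [0.3, [0, 0, 0], [0, 0, 0]], [0, [0, 0, 0], [0, 0, 0]], [0, [0, 0, 0], [0, 0, 0]]], newtons=60)

```text
time: 25.48
ee_pos: [0.408, 0.2664, 0.003]
tcp_rot: [-180.0, 0.1, 85.7]
wrist_force: [-1.3, -1.8, 6.3]
opening: 0.048
```

Run:
```python
from h import *
plan([(.4087,.2668,.14,85.7)],0)
snap('w18')
```

```text
t 25.48 now [0.408  0.2664 0.003 ] [-1.7997e+02  7.0000e-02  8.5710e+01] F [-1.3 -1.8  6.3] op 0.048
3 rows to (0.4087, 0.2668, 0.14, 85.7)
[[0,[0.001, 0.003, -0.761],[-0.002, 0.004, 0.001]],
[0,[0.002, 0.004, -0.761],[-0.002, 0.004, 0.001]],
[0,[0.002, 0.003, -0.761],[-0.002, 0.004, 0.001]]]
pics/w18.png scale 1.5625 off 0 0
```

View pics/w18.png

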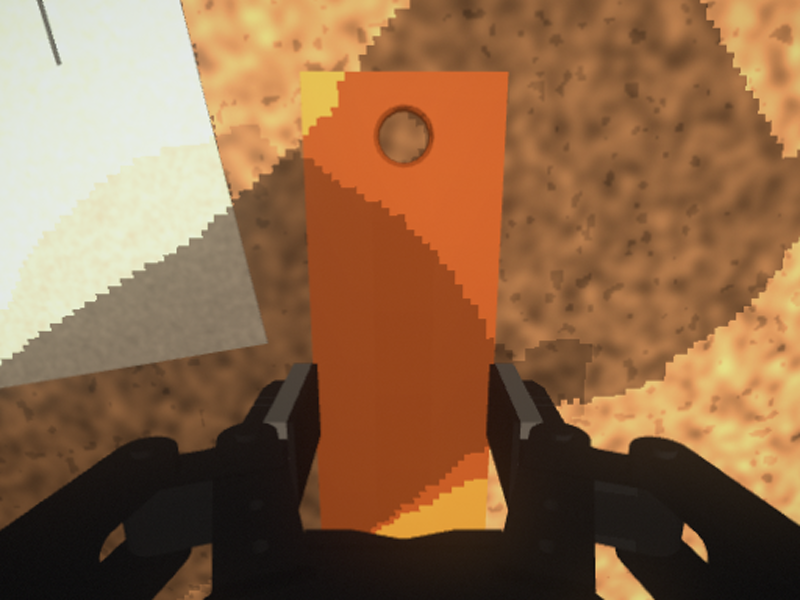

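Call:
arm_command(motion=[[0, [0, 0, -0.3], [0, 0, 0]], [0, [0, 0, -0.7], [0, 0, 0]], [0, [0, 0, -0.7], [0, 0, 0]], [0, [0, 0, -0.6], [0, 0, 0]], [0, [0, 0, 0], [0, 0, 0]]])

```text
time: 26.15
ee_pos: [0.4092, 0.2673, 0.1441]
tcp_rot: [179.8, -0.1, 85.7]
wrist_force: [0.1, 1.0, -1.4]
opening: 0.0474
```

Run:
```python
from h import *
c=cal('w18');s=1.5625
print(tool(c,404/s,136/s,.01,[.408,.2664,.003],[-179.97,.07,85.71]))
plan([(.478,-.2243,.125,95.65)],0)
```

```text
[ 0.07047242  0.00011589 -0.00708617]
t 26.15 now [0.4092 0.2673 0.1441] [ 1.7981e+02 -1.0000e-01  8.5710e+01] F [ 0.1  1.  -1.4] op 0.0474
9 rows to (0.478, -0.2243, 0.125, 95.65)
[[0,[-0.898, 0.195, 0.034],[0.004, -0.002, -0.184]],
[0,[-0.902, 0.178, 0.035],[0.004, -0.002, -0.184]],
[0,[-0.905, 0.16, 0.035],[0.004, -0.002, -0.184]],
[0,[-0.908, 0.143, 0.035],[0.004, -0.002, -0.184]],
[0,[-0.911, 0.125, 0.035],[0.004, -0.002, -0.184]],
[0,[-0.913, 0.108, 0.035],[0.004, -0.002, -0.184]],
[0,[-0.915, 0.09, 0.035],[0.004, -0.002, -0.184]],
[0,[-0.916, 0.073, 0.035],[0.004, -0.002, -0.184]],
[0,[-0.918, 0.055, 0.036],[0.004, -0.002, -0.184]]]
```

Call:
arm_command(motion=[[0, [-0.9, 0.2, 0], [0, 0, -0.18]], [0, [-0.9, 0.18, 0], [0, 0, -0.18]], [0, [-0.9, 0.16, 0.03], [0, 0, -0.18]], [0, [-0.9, 0.14, 0.04], [0, 0, -0.18]], [0, [-0.91, 0.13, 0.04], [0, 0, -0.18]], [0, [-0.91, 0.11, 0.05], [0, 0, -0.18]], [0, [-0.92, 0.09, 0.05], [0, 0, -0.19]], [0, [-0.92, 0.07, 0.05], [0, 0, -0.19]], [0, [-0.92, 0.06, 0.05], [0, 0, -0.19]], [0, [0, 0, 0], [0, 0, 0]], [0, [0, 0, 0], [0, 0, 0]]])

```text
time: 27.52
ee_pos: [0.4763, -0.2246, 0.1217]
tcp_rot: [-179.8, 0.0, 95.6]
wrist_force: [0.5, 0.0, -1.3]
opening: 0.0475
```

Run:
```python
from h import *
plan([(.478,-.2243,.09,95.65,2)],0)
```

```text
t 27.52 now [ 0.4763 -0.2246  0.1217] [-1.7985e+02  2.0000e-02  9.5560e+01] F [ 0.5  0.  -1.3] op 0.0475
2 rows to (0.478, -0.2243, 0.09, 95.65, 2)
[[0,[0.001, 0.015, 0.264],[-0.013, 0.002, -0.007]],
[0,[0.001, 0.014, 0.264],[-0.013, 0.002, -0.007]]]
```

Call:
arm_command(motion=[[0, [0, 0.01, 0.25], [-0.01, 0, -0.01]], [0, [0, 0.01, 0.25], [-0.01, 0, 0]], [0, [0, 0, 0], [0, 0, 0]], [0, [0, 0, 0], [0, 0, 0]], [0, [0, 0, 0], [0, 0, 0]]])

```text
time: 28.15
ee_pos: [0.4783, -0.2248, 0.0929]
tcp_rot: [179.9, 0.1, 95.7]
wrist_force: [-0.5, -0.8, -0.8]
opening: 0.0475
```

Run:
```python
from h import *
plan([(.478,-.2243,.085,95.65)],0)
snap('w19')
big(cv2.imread('pics/w19_raw.png'),180,30,340,150,'pics/w19b.png',800,600)
```

```text
t 28.15 now [ 0.4783 -0.2248  0.0929] [1.7992e+02 1.0000e-01 9.5680e+01] F [-0.5 -0.8 -0.8] op 0.0475
1 rows to (0.478, -0.2243, 0.085, 95.65)
[[0,[0.009, -0.005, 0.131],[0.014, 0.017, 0.005]]]
pics/w19.png scale 1.5625 off 0 0
pics/w19b.png scale 5.0 off 180 30
```

View pics/w19b.png

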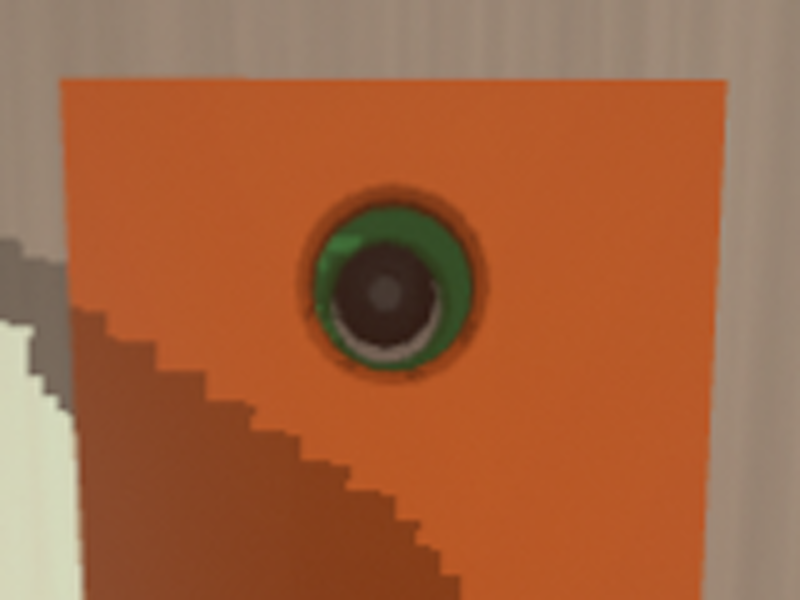

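Run:
```python
from h import *
holepin('w19',(393,284),(386,293),.0999,.074,5,180,30,[.4783,-.2248,.0929],[179.92,.1,95.68])
```

```text
hole [ 7.056e-02  8.000e-05 -7.120e-03] pin [ 0.07058 -0.00052  0.01878] move tool xy mm [ 0.03 -0.61] units [ 0.   -0.01]
```

Call:
arm_command(motion=[[0, [0, -0.01, 0.1], [0.01, 0.01, 0]], [0, [0, 0, 0.1], [0, 0, 0]], [0, [0, 0, 0.12], [0, 0, 0]], [0, [0, 0, 0.15], [0, 0, 0]], [0, [0, 0, 0], [0, 0, 0]]])

```text
time: 28.82
ee_pos: [0.4769, -0.2246, 0.0631]
tcp_rot: [-179.9, -0.0, 95.7]
wrist_force: [1.3, -0.3, -1.5]
opening: 0.0474
```

Run:
```python
from h import *
plan([(.478,-.2243,.037,95.65)],0)
snap('w20')
big(cv2.imread('pics/w20_raw.png'),180,30,340,150,'pics/w20b.png',800,600)
```

```text
t 28.82 now [ 0.4769 -0.2246  0.0631] [-1.799e+02 -3.000e-02  9.567e+01] F [ 1.3 -0.3 -1.5] op 0.0474
1 rows to (0.478, -0.2243, 0.037, 95.65)
[[0,[0.003, 0.019, 0.435],[-0.017, -0.005, 0.003]]]
pics/w20.png scale 1.5625 off 0 0
pics/w20b.png scale 5.0 off 180 30
```

View pics/w20b.png

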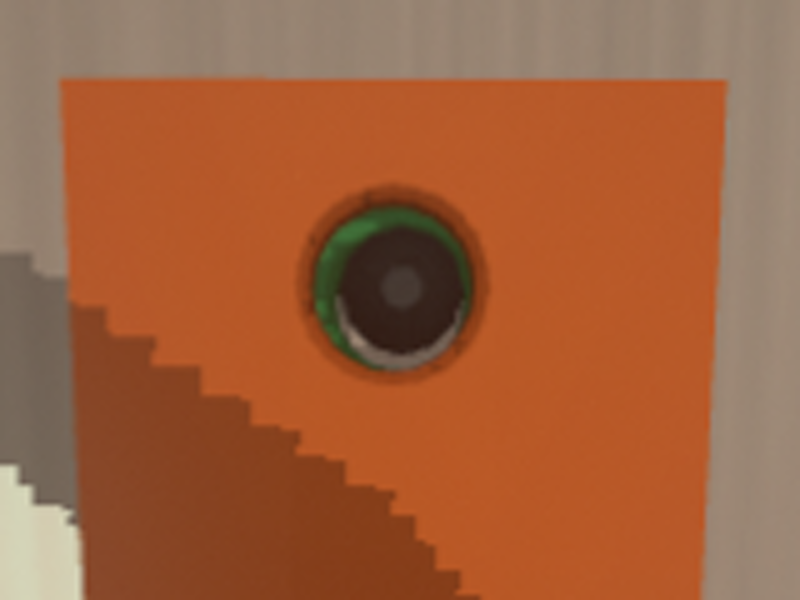

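Threaded, slightly off; correct +y while descending.

Call:
arm_command(motion=[[0, [0, 0.012, 0.1], [-0.01, 0, 0]], [0, [0, 0, 0.1], [0, 0, 0]], [0, [0, 0, 0.1], [0, 0, 0]], [0, [0, 0, 0.06], [0, 0, 0]], [0, [0, 0, 0], [0, 0, 0]], [0, [0, 0, 0], [0, 0, 0]]])

```text
time: 29.62
ee_pos: [0.4783, -0.2249, 0.0428]
tcp_rot: [179.9, 0.0, 95.7]
wrist_force: [-0.6, 0.3, -0.9]
opening: 0.0475
```

Run:
```python
from h import *
plan([(.478,-.2243,.037,95.65)],0)
```

```text
t 29.62 now [ 0.4783 -0.2249  0.0428] [1.7994e+02 3.0000e-02 9.5670e+01] F [-0.6  0.3 -0.9] op 0.0475
1 rows to (0.478, -0.2243, 0.037, 95.65)
[[0,[0.01, -0.004, 0.096],[0.009, 0.005, 0.003]]]
```

Call:
arm_command(motion=[[0, [0.005, 0, 0.09], [0, 0, 0]], [0, [0, 0, 0], [0, 0, 0]], [0, [0, 0, 0], [0, 0, 0]], [0.7, [0, 0, 0], [0, 0, 0]], [1, [0, 0, 0], [0, 0, 0]], [1, [0, 0, 0], [0, 0, 0]], [1, [0, 0, -0.3], [0, 0, 0]], [1, [0, 0, -0.6], [0, 0, 0]], [1, [0, 0, -0.8], [0, 0, 0]], [1, [0, 0, -0.8], [0, 0, 0]], [1, [0, 0, 0], [0, 0, 0]]])

```text
time: 31.0
ee_pos: [0.4796, -0.2252, 0.1927]
tcp_rot: [179.6, 0.2, 95.7]
wrist_force: [0.7, 0.0, -0.5]
opening: 0.0851
```

Run:
```python
from h import *
snap('w21')
plan([(.62,.25,.20,86)],1)
```

```text
pics/w21.png scale 1.5625 off 0 0
t 31.05 now [ 0.4789 -0.2249  0.19  ] [1.7974e+02 1.5000e-01 9.5670e+01] F [ 0.5  0.1 -0. ] op 0.085
9 rows to (0.62, 0.25, 0.2, 86)
[[1,[0.849, 0.347, -0.019],[0.005, 0.002, 0.179]],
[1,[0.856, 0.331, -0.019],[0.005, 0.002, 0.179]],
[1,[0.862, 0.315, -0.019],[0.005, 0.002, 0.179]],
[1,[0.867, 0.299, -0.019],[0.005, 0.002, 0.179]],
[1,[0.873, 0.282, -0.019],[0.005, 0.002, 0.179]],
[1,[0.878, 0.266, -0.019],[0.005, 0.002, 0.179]],
[1,[0.883, 0.249, -0.019],[0.005, 0.002, 0.179]],
[1,[0.887, 0.233, -0.019],[0.005, 0.002, 0.179]],
[1,[0.892, 0.216, -0.019],[0.005, 0.002, 0.179]]]
```

View pics/w21.png

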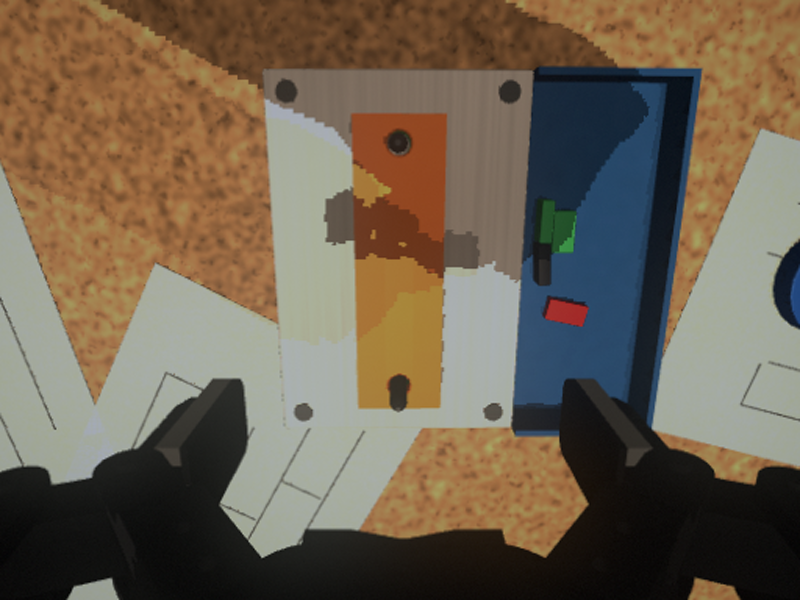

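Call:
arm_command(motion=[[1, [0.85, 0.35, -0.02], [0.01, 0, 0.18]], [1, [0.86, 0.33, -0.02], [0.01, 0.01, 0.18]], [1, [0.86, 0.31, -0.02], [0.01, 0.01, 0.18]], [1, [0.87, 0.3, -0.02], [0, 0, 0.18]], [1, [0.87, 0.28, -0.02], [0, 0, 0.18]], [1, [0.88, 0.27, -0.02], [0, 0, 0.18]], [1, [0.88, 0.25, -0.02], [0, 0, 0.18]], [1, [0.89, 0.23, -0.02], [0, 0, 0.18]], [1, [0.89, 0.22, -0.02], [0, 0, 0.18]], [1, [0, 0, 0], [0, 0, 0]], [1, [0, 0, 0], [0, 0, 0]]])

```text
time: 32.42
ee_pos: [0.619, 0.2502, 0.1973]
tcp_rot: [-179.8, -0.0, 86.0]
wrist_force: [0.2, -0.0, -0.1]
opening: 0.0853
```

Run:
```python
from h import *
plan([(.65,.2715,.20,83.5)],1)
snap('w22')
```

```text
t 32.42 now [0.619  0.2502 0.1973] [-1.7976e+02 -2.0000e-02  8.5980e+01] F [ 0.2 -0.  -0.1] op 0.0853
1 rows to (0.65, 0.2715, 0.2, 83.5)
[[1,[0.39, 0.49, -0.048],[-0.041, -0.003, 0.414]]]
pics/w22.png scale 1.5625 off 0 0
```

View pics/w22.png

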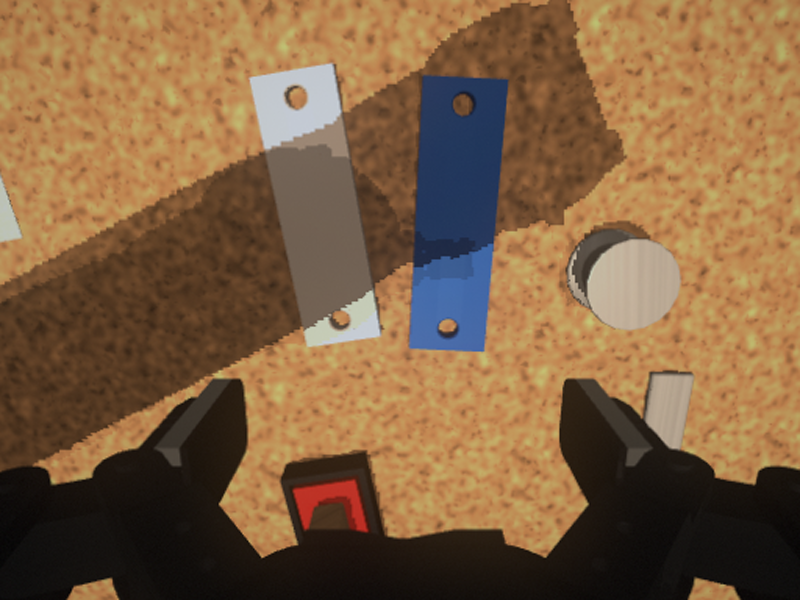

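Run:
```python
from h import *
c=cal('w22');s=1.5625
holes('blue',c,(464,104),(448,328));quad('blue',c,[(421,75),(508,80),(484,352),(409,347)],.01)
holes('white',c,(297,98),(341,319));quad('white',c,[(250,77),(334,63),(380,337),(307,347)],.01)
print('spool top',pix2w(c,634/s,284/s,.042))
plan([(.6507,.272,.06,83.6)],0.75)
```

```text
blue [0.6526 0.273 ] sep 0.1397 yaw -6.64
blue [0.6522 0.2728] [ 51. 170.  50. 169.] yaw -6.36
white [0.5685 0.2837] sep 0.1386 yaw 5.09
white [0.5679 0.2834] [ 50. 170.  49. 170.] yaw 4.53
spool top [0.75218188 0.23402311 0.042     ]
t 32.48 now [0.6191 0.2497 0.1979] [-1.798e+02 -4.000e-02  8.593e+01] F [-0.6  0.8 -0.1] op 0.0854
3 rows to (0.6507, 0.272, 0.06, 83.6)
[[0.75,[0.136, 0.169, 0.765],[-0.011, -0.002, 0.129]],
[0.75,[0.138, 0.166, 0.766],[-0.011, -0.002, 0.129]],
[0.75,[0.14, 0.163, 0.766],[-0.011, -0.002, 0.129]]]
```

Call:
arm_command(motion=[[0.75, [0.14, 0.2, 0.7], [-0.02, 0, 0.13]], [0.75, [0.14, 0.19, 0.7], [-0.01, 0, 0.13]], [0.75, [0.14, 0.18, 0.8], [0, 0, 0.13]], [0.75, [0, 0, 0], [0, 0, 0]], [0.75, [0, 0, 0], [0, 0, 0]]])

```text
time: 33.1
ee_pos: [0.6559, 0.2721, 0.0687]
tcp_rot: [179.9, -0.1, 83.6]
wrist_force: [0.2, 0.3, 1.2]
opening: 0.0644
```

Run:
```python
from h import *
plan([(.6529,.2728,.004,83.5,2)],.75)
snap('w23')
```

```text
t 33.1 now [0.6559 0.2721 0.0687] [ 1.7988e+02 -1.3000e-01  8.3570e+01] F [0.2 0.3 1.2] op 0.0644
2 rows to (0.6529, 0.2728, 0.004, 83.5, 2)
[[0.75,[0.002, -0.027, 0.539],[0.01, -0.011, 0.006]],
[0.75,[0.002, -0.026, 0.54],[0.01, -0.011, 0.006]]]
pics/w23.png scale 1.5625 off 0 0
```

View pics/w23.png

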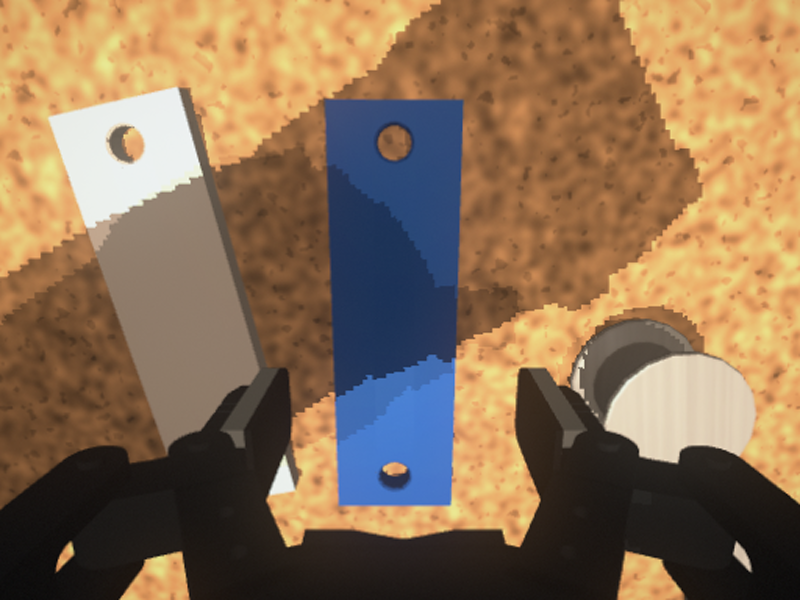

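Call:
arm_command(motion=[[0.75, [0, -0.03, 0.5], [0.01, -0.01, 0]], [0.75, [0, -0.02, 0.5], [0.01, -0.01, 0]], [0.75, [0, 0, 0], [0, 0, 0]], [0.75, [0, 0, 0], [0, 0, 0]]])

```text
time: 33.65
ee_pos: [0.6537, 0.2736, 0.0093]
tcp_rot: [179.9, -0.1, 83.6]
wrist_force: [0.8, 0.9, -0.6]
opening: 0.064
```

Run:
```python
from h import *
plan([(.6529,.2728,.004,83.5)],.75)
```

```text
t 33.65 now [0.6537 0.2736 0.0093] [ 1.7992e+02 -6.0000e-02  8.3610e+01] F [ 0.8  0.9 -0.6] op 0.064
1 rows to (0.6529, 0.2728, 0.004, 83.5)
[[0.75,[-0.015, -0.012, 0.088],[0.013, -0.009, 0.018]]]
```

Call:
arm_command(motion=[[0.75, [-0.013, -0.008, 0.08], [0.01, 0, 0.01]], [0.7, [0, 0, 0], [0, 0, 0]], [0.5, [0, 0, 0], [0, 0, 0]], [0.4, [0, 0, 0], [0, 0, 0]], [0.3, [0, 0, 0], [0, 0, 0]], [0, [0, 0, 0], [0, 0, 0]], [0, [0, 0, 0], [0, 0, 0]]], newtons=60)

```text
time: 34.52
ee_pos: [0.6525, 0.2728, 0.0025]
tcp_rot: [-179.9, 0.0, 83.5]
wrist_force: [-0.8, -0.2, 4.9]
opening: 0.0476
```

Run:
```python
from h import *
plan([(.6529,.2728,.14,83.5)],0)
snap('w24')
big(cv2.imread('pics/w24_raw.png'),180,30,340,150,'pics/w24b.png',800,600)
```

```text
t 34.52 now [0.6525 0.2728 0.0025] [-179.92    0.     83.55] F [-0.8 -0.2  4.9] op 0.0476
3 rows to (0.6529, 0.2728, 0.14, 83.5)
[[0,[0.0, 0.001, -0.764],[-0.004, 0.0, 0.003]],
[0,[0.001, 0.001, -0.764],[-0.004, 0.0, 0.003]],
[0,[0.0, 0.002, -0.764],[-0.004, 0.0, 0.003]]]
pics/w24.png scale 1.5625 off 0 0
pics/w24b.png scale 5.0 off 180 30
```

View pics/w24b.png

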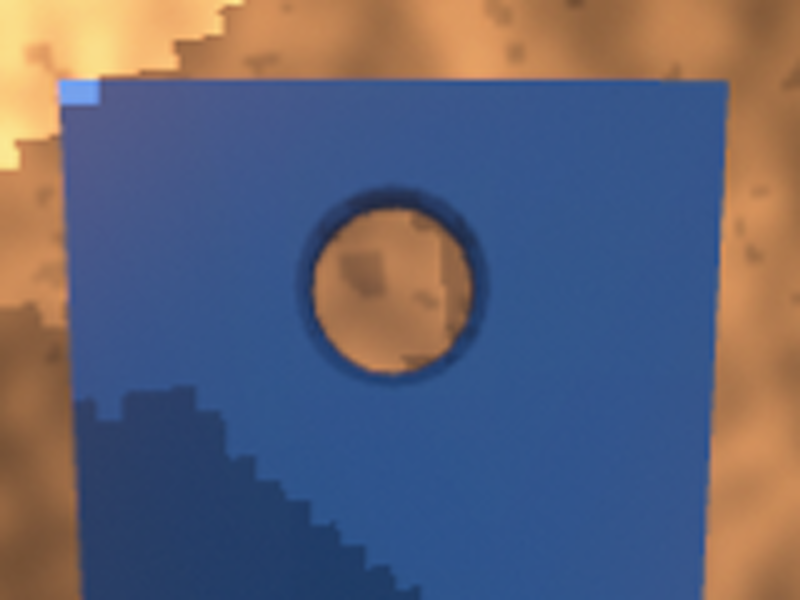

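Call:
arm_command(motion=[[0, [0, 0, -0.3], [0, 0, 0]], [0, [0, 0, -0.7], [0, 0, 0]], [0, [0, 0, -0.7], [0, 0, 0]], [0, [0, 0, -0.6], [0, 0, 0]], [0, [0, 0, 0], [0, 0, 0]]])

```text
time: 35.2
ee_pos: [0.6537, 0.2732, 0.1442]
tcp_rot: [179.8, -0.1, 83.6]
wrist_force: [-0.6, 0.0, -1.4]
opening: 0.0475
```

Run:
```python
from h import *
plan([(.478,-.2243,.125,95.65)],0)
```

```text
t 35.2 now [0.6537 0.2732 0.1442] [ 1.7984e+02 -1.4000e-01  8.3550e+01] F [-0.6  0.  -1.4] op 0.0475
10 rows to (0.478, -0.2243, 0.125, 95.65)
[[0,[-0.857, -0.198, 0.029],[0.003, -0.002, -0.202]],
[0,[-0.852, -0.216, 0.03],[0.003, -0.002, -0.202]],
[0,[-0.848, -0.234, 0.03],[0.003, -0.002, -0.202]],
[0,[-0.843, -0.252, 0.03],[0.003, -0.002, -0.202]],
[0,[-0.837, -0.27, 0.031],[0.003, -0.002, -0.202]],
[0,[-0.831, -0.287, 0.031],[0.003, -0.002, -0.202]],
[0,[-0.825, -0.305, 0.031],[0.003, -0.002, -0.202]],
[0,[-0.818, -0.322, 0.031],[0.003, -0.002, -0.202]],
[0,[-0.811, -0.339, 0.031],[0.003, -0.002, -0.202]],
[0,[-0.804, -0.356, 0.032],[0.003, -0.002, -0.202]]]
```

Call:
arm_command(motion=[[0, [-0.86, -0.2, 0], [0, 0, -0.2]], [0, [-0.85, -0.22, 0], [0, 0, -0.2]], [0, [-0.85, -0.23, 0.02], [0, 0, -0.2]], [0, [-0.84, -0.25, 0.03], [0, 0, -0.2]], [0, [-0.84, -0.27, 0.04], [0, 0, -0.2]], [0, [-0.83, -0.29, 0.04], [0, 0, -0.2]], [0, [-0.83, -0.3, 0.04], [0, 0, -0.2]], [0, [-0.82, -0.32, 0.04], [0, 0, -0.21]], [0, [-0.81, -0.34, 0.05], [0, 0, -0.21]], [0, [-0.8, -0.36, 0.05], [0, 0, -0.21]], [0, [0, 0, 0], [0, 0, 0]], [0, [0, 0, 0], [0, 0, 0]]])

```text
time: 36.7
ee_pos: [0.4759, -0.2248, 0.1211]
tcp_rot: [-179.8, -0.0, 95.7]
wrist_force: [1.3, 0.7, -1.1]
opening: 0.0479
```

Run:
```python
from h import *
plan([(.478,-.2243,.09,95.65,2)],0)
```

```text
t 36.7 now [ 0.4759 -0.2248  0.1211] [-1.798e+02 -4.000e-02  9.568e+01] F [ 1.3  0.7 -1.1] op 0.0479
2 rows to (0.478, -0.2243, 0.09, 95.65, 2)
[[0,[0.002, 0.018, 0.259],[-0.016, -0.003, 0.003]],
[0,[0.002, 0.019, 0.259],[-0.016, -0.003, 0.003]]]
```

Call:
arm_command(motion=[[0, [0, 0.01, 0.25], [-0.015, 0, 0]], [0, [0, 0.01, 0.25], [-0.01, 0, 0]], [0, [0, 0, 0], [0, 0, 0]], [0, [0, 0, 0], [0, 0, 0]], [0, [0, 0, 0], [0, 0, 0]]])

```text
time: 37.33
ee_pos: [0.4777, -0.2249, 0.092]
tcp_rot: [180.0, 0.0, 95.7]
wrist_force: [0.7, 0.4, -0.9]
opening: 0.0473
```

Run:
```python
from h import *
plan([(.478,-.2243,.085,95.65)],0)
snap('w25')
big(cv2.imread('pics/w25_raw.png'),180,30,340,150,'pics/w25b.png',800,600)
```

```text
t 37.33 now [ 0.4777 -0.2249  0.092 ] [1.7997e+02 3.0000e-02 9.5740e+01] F [ 0.7  0.4 -0.9] op 0.0473
1 rows to (0.478, -0.2243, 0.085, 95.65)
[[0,[0.009, 0.006, 0.116],[0.005, 0.005, 0.015]]]
pics/w25.png scale 1.5625 off 0 0
pics/w25b.png scale 5.0 off 180 30
```

View pics/w25b.png

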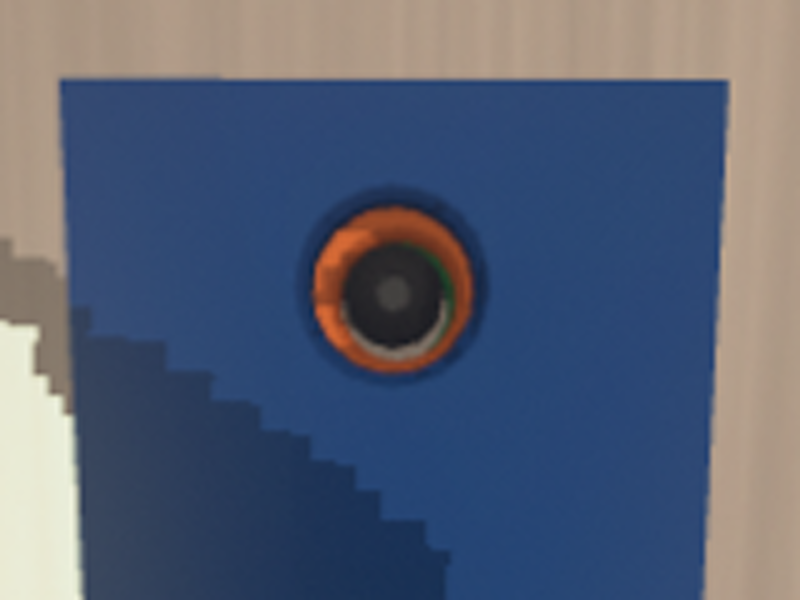

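Run:
```python
from h import *
holepin('w25',(393,285),(393,293),.0995,.074,5,180,30,[.4777,-.2249,.092],[179.97,.03,95.74])
```

```text
hole [ 7.052e-02  2.000e-05 -7.540e-03] pin [7.062e-02 5.000e-05 1.796e-02] move tool xy mm [0.09 0.04] units [0.002 0.001]
```

Call:
arm_command(motion=[[0, [0, 0, 0.1], [0, 0, 0]], [0, [0, 0, 0.1], [0, 0, 0]], [0, [0, 0, 0.12], [0, 0, 0]], [0, [0, 0, 0.15], [0, 0, 0]], [0, [0, 0, 0], [0, 0, 0]]])

```text
time: 38.0
ee_pos: [0.4768, -0.2246, 0.0622]
tcp_rot: [-179.9, -0.0, 95.7]
wrist_force: [0.1, 0.6, -1.0]
opening: 0.0475
```

Run:
```python
from h import *
plan([(.478,-.2243,.0465,95.65)],0)
snap('w26')
big(cv2.imread('pics/w26_raw.png'),180,30,340,150,'pics/w26b.png',800,600)
```

```text
t 38.0 now [ 0.4768 -0.2246  0.0622] [-1.7991e+02 -5.0000e-02  9.5720e+01] F [ 0.1  0.6 -1. ] op 0.0475
1 rows to (0.478, -0.2243, 0.0465, 95.65)
[[0,[0.003, 0.02, 0.262],[-0.015, -0.007, 0.012]]]
pics/w26.png scale 1.5625 off 0 0
pics/w26b.png scale 5.0 off 180 30
```

View pics/w26b.png

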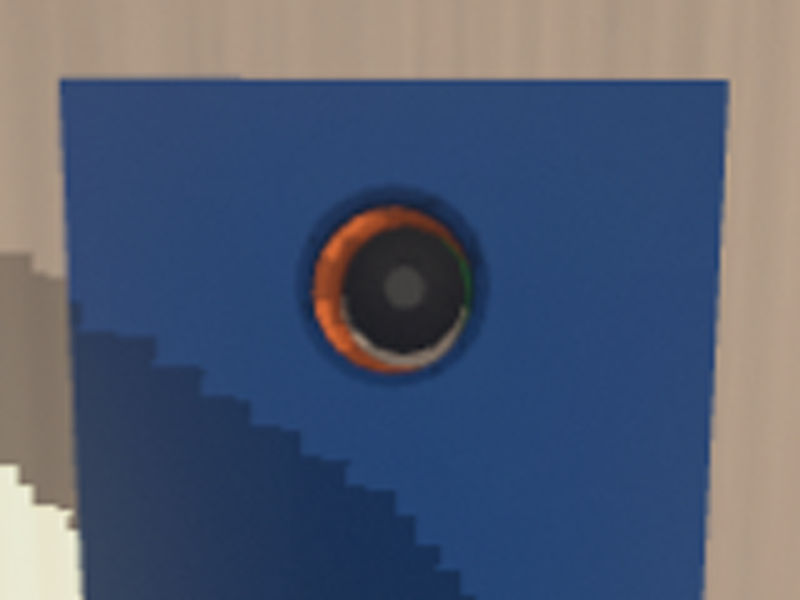

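Call:
arm_command(motion=[[0, [0, 0.015, 0.1], [-0.01, 0, 0.01]], [0, [0, 0, 0.1], [0, 0, 0]], [0, [0, 0, 0], [0, 0, 0]], [0, [0, 0, 0], [0, 0, 0]]])

```text
time: 38.55
ee_pos: [0.4783, -0.2248, 0.0513]
tcp_rot: [179.9, 0.0, 95.7]
wrist_force: [0.5, 0.3, -0.4]
opening: 0.0477
```

Run:
```python
from h import *
plan([(.478,-.2243,.0465,95.65)],0)
```

```text
t 38.55 now [ 0.4783 -0.2248  0.0513] [1.7995e+02 1.0000e-02 9.5670e+01] F [ 0.5  0.3 -0.4] op 0.0477
1 rows to (0.478, -0.2243, 0.0465, 95.65)
[[0,[0.009, -0.004, 0.081],[0.009, 0.001, 0.003]]]
```

Call:
arm_command(motion=[[0, [0, 0, 0.075], [0, 0, 0]], [0, [0, 0, 0], [0, 0, 0]], [0, [0, 0, 0], [0, 0, 0]], [0.7, [0, 0, 0], [0, 0, 0]], [1, [0, 0, 0], [0, 0, 0]], [1, [0, 0, 0], [0, 0, 0]], [1, [0, 0, -0.3], [0, 0, 0]], [1, [0, 0, -0.6], [0, 0, 0]], [1, [0, 0, -0.8], [0, 0, 0]], [1, [0, 0, -0.8], [0, 0, 0]], [1, [0, 0, 0], [0, 0, 0]]])

```text
time: 39.92
ee_pos: [0.4796, -0.2254, 0.2023]
tcp_rot: [179.6, 0.2, 95.7]
wrist_force: [0.0, -0.1, -0.9]
opening: 0.0852
```

Run:
```python
from h import *
snap('w27')
plan([(.568,.265,.20,94.8)],1)
```

```text
pics/w27.png scale 1.5625 off 0 0
t 39.98 now [ 0.479  -0.2252  0.1997] [1.7973e+02 1.4000e-01 9.5670e+01] F [ 0.2  0.7 -1.3] op 0.0855
9 rows to (0.568, 0.265, 0.2, 94.8)
[[1,[0.887, 0.254, -0.002],[0.005, 0.003, 0.016]],
[1,[0.887, 0.252, -0.001],[0.005, 0.003, 0.016]],
[1,[0.888, 0.251, -0.001],[0.005, 0.003, 0.016]],
[1,[0.888, 0.249, -0.001],[0.005, 0.003, 0.016]],
[1,[0.889, 0.248, -0.001],[0.005, 0.003, 0.016]],
[1,[0.889, 0.246, -0.001],[0.005, 0.003, 0.016]],
[1,[0.89, 0.245, -0.001],[0.005, 0.003, 0.016]],
[1,[0.89, 0.243, 0.0],[0.005, 0.003, 0.016]],
[1,[0.89, 0.242, -0.001],[0.005, 0.003, 0.016]]]
```

View pics/w27.png

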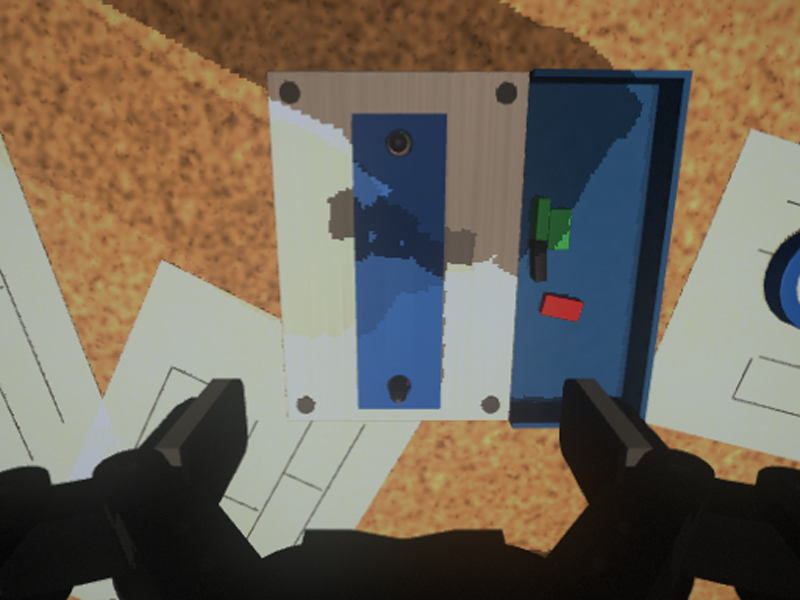

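Blue is down. Now the white cover.

Call:
arm_command(motion=[[1, [0.89, 0.25, 0], [0.01, 0, 0.015]], [1, [0.89, 0.25, 0], [0.01, 0.01, 0.015]], [1, [0.89, 0.25, 0], [0.01, 0.01, 0.015]], [1, [0.89, 0.25, 0], [0, 0, 0.015]], [1, [0.89, 0.25, 0], [0, 0, 0.015]], [1, [0.89, 0.25, 0], [0, 0, 0.015]], [1, [0.89, 0.25, 0], [0, 0, 0.015]], [1, [0.89, 0.25, 0], [0, 0, 0.015]], [1, [0.89, 0.25, 0], [0, 0, 0.015]], [1, [0, 0, 0], [0, 0, 0]], [1, [0, 0, 0], [0, 0, 0]]])

```text
time: 41.35
ee_pos: [0.5676, 0.266, 0.1964]
tcp_rot: [-179.8, -0.1, 94.9]
wrist_force: [-0.5, 0.1, -0.1]
opening: 0.0851
```

Run:
```python
from h import *
snap('w28')
```

```text
pics/w28.png scale 1.5625 off 0 0
```

View pics/w28.png

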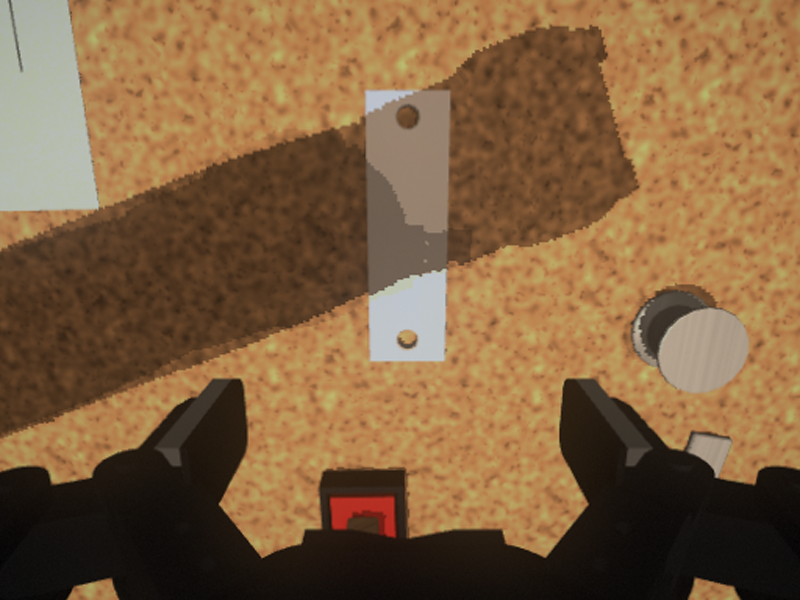

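Run:
```python
from h import *
c=cal('w28')
holes('white',c,(408,117),(407,339));quad('white',c,[(366,91),(450,91),(445,361),(371,361)],.01)
plan([(.568,.2825,.05,94.8)],1)
```

```text
white [0.5679 0.2839] sep 0.1395 yaw 4.76
white [0.5683 0.2834] [ 49. 170.  50. 170.] yaw 5.04
t 41.4 now [0.5678 0.2654 0.1969] [-1.7982e+02 -8.0000e-02  9.4830e+01] F [ 0.1 -0.3  0.8] op 0.085
3 rows to (0.568, 0.2825, 0.05, 94.8)
[[1,[0.093, 0.012, 0.816],[-0.01, -0.004, 0.002]],
[1,[0.094, 0.011, 0.816],[-0.01, -0.004, 0.002]],
[1,[0.094, 0.01, 0.816],[-0.01, -0.004, 0.002]]]
```

Target (.5685, .2836).

Call:
arm_command(motion=[[1, [0.1, 0.015, 0.8], [-0.015, 0, 0]], [1, [0.1, 0.015, 0.8], [-0.015, -0.01, 0]], [1, [0.1, 0.015, 0.8], [0, 0, 0]], [1, [0, 0, 0], [0, 0, 0]], [1, [0, 0, 0], [0, 0, 0]]])

```text
time: 42.02
ee_pos: [0.57, 0.284, 0.0557]
tcp_rot: [179.8, -0.1, 94.8]
wrist_force: [0.2, -0.5, 0.2]
opening: 0.0851
```

Run:
```python
from h import *
plan([(.5685,.2836,.005,94.9,2)],1)
```

```text
t 42.02 now [0.57   0.284  0.0557] [ 1.7983e+02 -9.0000e-02  9.4800e+01] F [ 0.2 -0.5  0.2] op 0.0851
2 rows to (0.5685, 0.2836, 0.005, 94.9, 2)
[[1,[-0.003, -0.014, 0.423],[0.014, -0.008, -0.008]],
[1,[-0.003, -0.013, 0.422],[0.014, -0.008, -0.008]]]
```

Call:
arm_command(motion=[[1, [-0.003, -0.01, 0.4], [0.01, -0.01, -0.01]], [1, [-0.003, -0.01, 0.4], [0.01, -0.01, 0]], [1, [0, 0, 0], [0, 0, 0]], [1, [0, 0, 0], [0, 0, 0]]])

```text
time: 42.52
ee_pos: [0.5692, 0.2845, 0.008]
tcp_rot: [179.9, -0.0, 94.9]
wrist_force: [0.5, 0.1, -0.1]
opening: 0.0857
```

Run:
```python
from h import *
plan([(.5685,.2836,.004,94.9)],1)
```

```text
t 42.52 now [0.5692 0.2845 0.008 ] [179.9  -0.   94.9] F [ 0.5  0.1 -0.1] op 0.0857
1 rows to (0.5685, 0.2836, 0.004, 94.9)
[[1,[-0.014, -0.014, 0.066],[0.017, 0.0, 0.0]]]
```

Call:
arm_command(motion=[[1, [-0.012, -0.01, 0.06], [0.015, 0, 0]], [0.8, [0, 0, 0], [0, 0, 0]], [0.7, [0, 0, 0], [0, 0, 0]], [0.5, [0, 0, 0], [0, 0, 0]], [0.4, [0, 0, 0], [0, 0, 0]], [0.3, [0, 0, 0], [0, 0, 0]], [0, [0, 0, 0], [0, 0, 0]], [0, [0, 0, 0], [0, 0, 0]]], newtons=60)

```text
time: 43.52
ee_pos: [0.5678, 0.2836, 0.0024]
tcp_rot: [-179.9, 0.0, 94.9]
wrist_force: [-0.5, -0.7, 5.6]
opening: 0.0478
```

Run:
```python
from h import *
plan([(.5685,.2836,.14,94.9)],0)
```

```text
t 43.52 now [0.5678 0.2836 0.0024] [-1.799e+02  5.000e-02  9.492e+01] F [-0.5 -0.7  5.6] op 0.0478
3 rows to (0.5685, 0.2836, 0.14, 94.9)
[[0,[-0.001, 0.003, -0.764],[-0.006, 0.003, 0.001]],
[0,[-0.001, 0.003, -0.765],[-0.006, 0.003, 0.001]],
[0,[0.0, 0.003, -0.764],[-0.006, 0.003, 0.001]]]
```

Call:
arm_command(motion=[[0, [0, 0, -0.3], [0, 0, 0]], [0, [0, 0, -0.7], [0, 0, 0]], [0, [0, 0, -0.7], [0, 0, 0]], [0, [0, 0, -0.6], [0, 0, 0]], [0, [0, 0, 0], [0, 0, 0]]])

```text
time: 44.15
ee_pos: [0.5691, 0.2843, 0.1441]
tcp_rot: [179.8, -0.1, 94.9]
wrist_force: [-0.1, 0.1, -1.1]
opening: 0.0475
```

Run:
```python
from h import *
plan([(.478,-.2243,.125,95.65)],0)
snap('w29')
```

```text
t 44.15 now [0.5691 0.2843 0.1441] [ 1.7984e+02 -6.0000e-02  9.4920e+01] F [-0.1  0.1 -1.1] op 0.0475
9 rows to (0.478, -0.2243, 0.125, 95.65)
[[0,[-0.924, -0.249, 0.034],[0.003, -0.001, -0.014]],
[0,[-0.924, -0.25, 0.034],[0.003, -0.001, -0.014]],
[0,[-0.923, -0.252, 0.034],[0.003, -0.001, -0.014]],
[0,[-0.923, -0.253, 0.034],[0.003, -0.001, -0.014]],
[0,[-0.922, -0.254, 0.034],[0.003, -0.001, -0.014]],
[0,[-0.922, -0.256, 0.035],[0.003, -0.001, -0.014]],
[0,[-0.922, -0.257, 0.035],[0.003, -0.001, -0.014]],
[0,[-0.921, -0.258, 0.035],[0.003, -0.001, -0.014]],
[0,[-0.92, -0.26, 0.035],[0.003, -0.001, -0.014]]]
pics/w29.png scale 1.5625 off 0 0
```

View pics/w29.png

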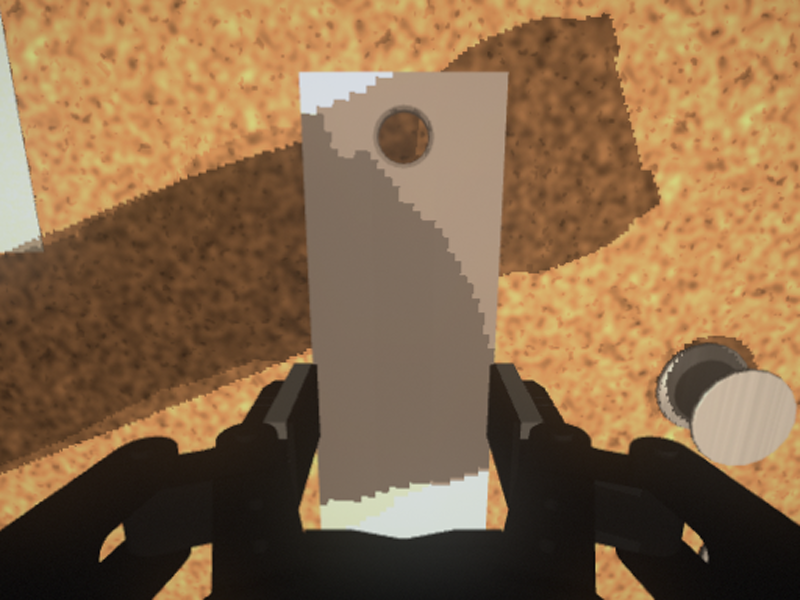

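Call:
arm_command(motion=[[0, [-0.9, -0.25, 0], [0, 0, -0.01]], [0, [-0.92, -0.25, 0], [0, 0, -0.01]], [0, [-0.92, -0.25, 0.02], [0, 0, -0.02]], [0, [-0.92, -0.25, 0.04], [0, 0, -0.01]], [0, [-0.92, -0.25, 0.04], [0, 0, -0.02]], [0, [-0.92, -0.26, 0.05], [0, 0, -0.01]], [0, [-0.92, -0.26, 0.05], [0, 0, -0.01]], [0, [-0.92, -0.26, 0.05], [0, 0, -0.02]], [0, [-0.92, -0.26, 0.05], [0, 0, -0.02]], [0, [0, 0, 0], [0, 0, 0]], [0, [0, 0, 0], [0, 0, 0]]])

```text
time: 45.58
ee_pos: [0.4756, -0.2222, 0.1218]
tcp_rot: [-179.8, -0.0, 95.7]
wrist_force: [0.5, 1.0, -0.9]
opening: 0.0476
```

Run:
```python
from h import *
plan([(.478,-.2243,.09,95.65,2)],0)
```

```text
t 45.58 now [ 0.4756 -0.2222  0.1218] [-179.76   -0.     95.65] F [ 0.5  1.  -0.9] op 0.0476
2 rows to (0.478, -0.2243, 0.09, 95.65, 2)
[[0,[-0.02, 0.019, 0.265],[-0.02, 0.0, 0.0]],
[0,[-0.019, 0.019, 0.264],[-0.02, 0.0, 0.0]]]
```

Call:
arm_command(motion=[[0, [-0.02, 0.01, 0.25], [-0.015, 0, 0]], [0, [-0.02, 0.01, 0.25], [-0.01, 0, 0]], [0, [0, 0, 0], [0, 0, 0]], [0, [0, 0, 0], [0, 0, 0]], [0, [0, 0, 0], [0, 0, 0]]])

```text
time: 46.2
ee_pos: [0.4778, -0.2248, 0.0931]
tcp_rot: [180.0, 0.1, 95.7]
wrist_force: [0.5, -0.7, -1.5]
opening: 0.0475
```

Run:
```python
from h import *
plan([(.478,-.2243,.085,95.65)],0)
snap('w30')
big(cv2.imread('pics/w30_raw.png'),180,30,340,150,'pics/w30b.png',800,600)
```

```text
t 46.2 now [ 0.4778 -0.2248  0.0931] [1.7997e+02 9.0000e-02 9.5710e+01] F [ 0.5 -0.7 -1.5] op 0.0475
1 rows to (0.478, -0.2243, 0.085, 95.65)
[[0,[0.008, 0.004, 0.136],[0.005, 0.014, 0.01]]]
pics/w30.png scale 1.5625 off 0 0
pics/w30b.png scale 5.0 off 180 30
```

View pics/w30b.png

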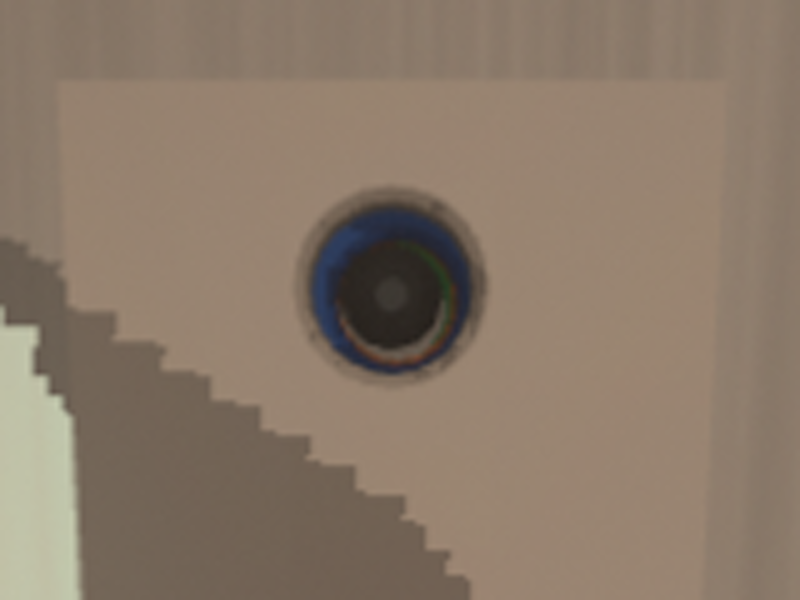

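Call:
arm_command(motion=[[0, [0, 0, 0.1], [0, 0.01, 0]], [0, [0, 0, 0.1], [0, 0, 0]], [0, [0, 0, 0.12], [0, 0, 0]], [0, [0, 0, 0], [0, 0, 0]], [0, [0, 0, 0], [0, 0, 0]]])

```text
time: 46.88
ee_pos: [0.4775, -0.2248, 0.0735]
tcp_rot: [-180.0, 0.0, 95.7]
wrist_force: [0.4, -0.5, -0.2]
opening: 0.048
```

Run:
```python
from h import *
plan([(.478,-.2243,.0564,95.65)],0)
snap('w31')
big(cv2.imread('pics/w31_raw.png'),180,30,340,150,'pics/w31b.png',800,600)
```

```text
t 46.88 now [ 0.4775 -0.2248  0.0735] [-179.99    0.     95.7 ] F [ 0.4 -0.5 -0.2] op 0.048
1 rows to (0.478, -0.2243, 0.0564, 95.65)
[[0,[0.007, 0.009, 0.285],[-0.002, 0.0, 0.008]]]
pics/w31.png scale 1.5625 off 0 0
pics/w31b.png scale 5.0 off 180 30
```

View pics/w31b.png

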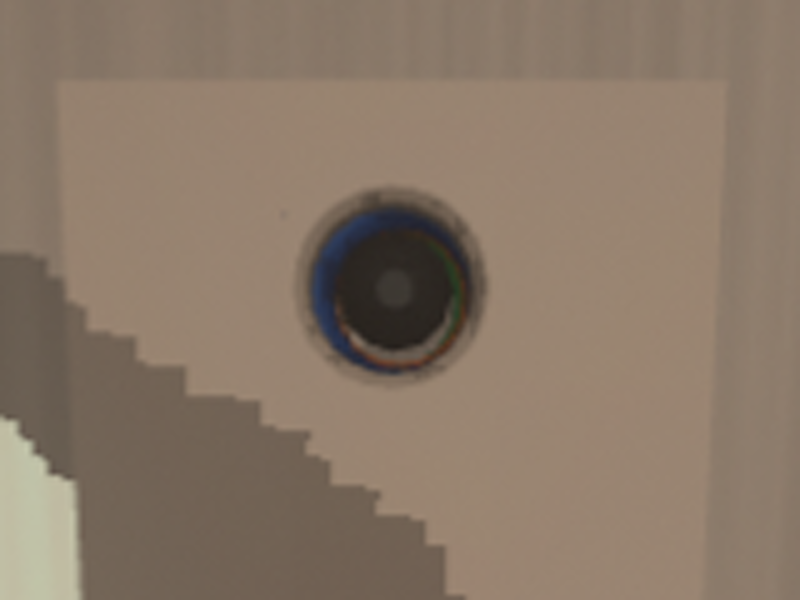

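Call:
arm_command(motion=[[0, [0.005, 0.005, 0.1], [0, 0, 0]], [0, [0, 0, 0.1], [0, 0, 0]], [0, [0, 0, 0], [0, 0, 0]], [0, [0, 0, 0], [0, 0, 0]]])

```text
time: 47.42
ee_pos: [0.4778, -0.2245, 0.0614]
tcp_rot: [-180.0, 0.0, 95.7]
wrist_force: [-0.5, -0.5, -1.3]
opening: 0.0477
```

Run:
```python
from h import *
plan([(.478,-.2243,.0564,95.65)],0)
```

```text
t 47.42 now [ 0.4778 -0.2245  0.0614] [-179.99    0.     95.7 ] F [-0.5 -0.5 -1.3] op 0.0477
1 rows to (0.478, -0.2243, 0.0564, 95.65)
[[0,[0.002, 0.004, 0.084],[-0.002, 0.0, 0.008]]]
```

Call:
arm_command(motion=[[0, [0, 0, 0.075], [0, 0, 0]], [0, [0, 0, 0], [0, 0, 0]], [0, [0, 0, 0], [0, 0, 0]], [0.7, [0, 0, 0], [0, 0, 0]], [1, [0, 0, 0], [0, 0, 0]], [1, [0, 0, 0], [0, 0, 0]], [1, [0, 0, -0.3], [0, 0, 0]], [1, [0, 0, -0.6], [0, 0, 0]], [1, [0, 0, -0.8], [0, 0, 0]], [1, [0, 0, -0.8], [0, 0, 0]], [1, [0, 0, 0], [0, 0, 0]], [1, [0, 0, 0], [0, 0, 0]]])

```text
time: 48.92
ee_pos: [0.4778, -0.2245, 0.2073]
tcp_rot: [180.0, 0.0, 95.7]
wrist_force: [0.9, -0.2, -0.6]
opening: 0.0857
```

Run:
```python
from h import *
snap('w32')
snap('s32','scene')
print(bot.get_obs()['ee_pos'],bot.get_obs()['wrist_force'])
```

```text
pics/w32.png scale 1.5625 off 0 0
pics/s32.png scale 1.5625 off 0 0
[ 0.47738082 -0.22429089  0.20607488] [ 0.05609646 -0.76507103 -0.44685283]
```

View pics/w32.png

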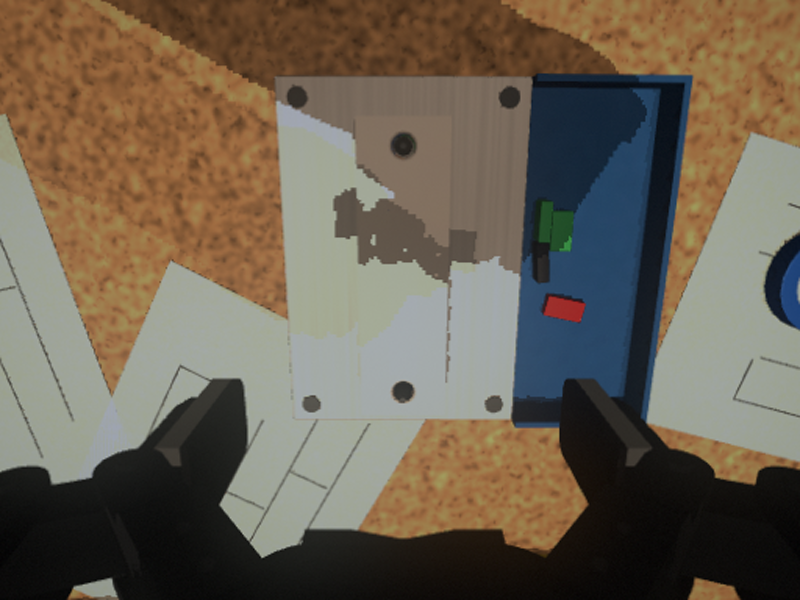

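View pics/s32.png

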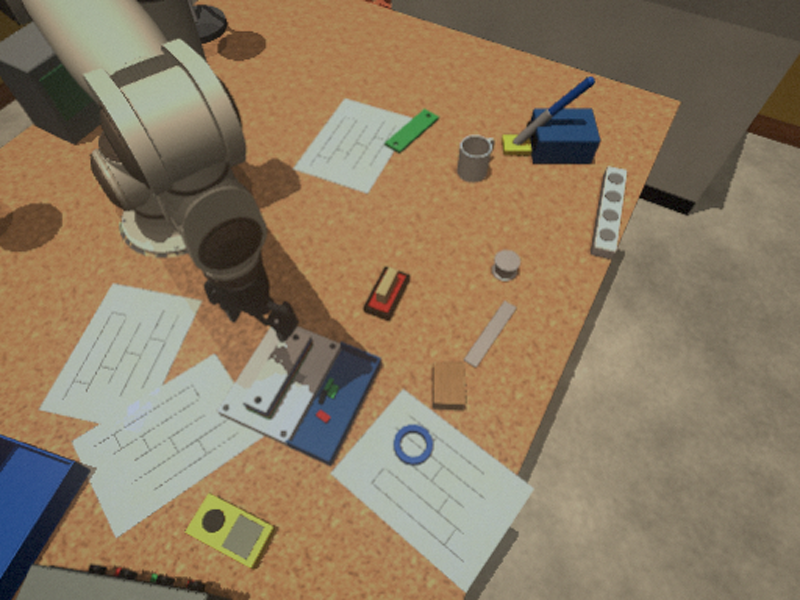

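Run:
```python
from h import *
big(cv2.imread('pics/s32_raw.png'),135,160,285,300,'pics/s32b.png',640,600)
im=cv2.imread('pics/w32_raw.png');big(im,210,60,370,280,'pics/w32b.png',600,600)
```

```text
pics/s32b.png scale 4.266666666666667 off 135 160
pics/w32b.png scale 2.727272727272727 off 210 60
```

View pics/s32b.png

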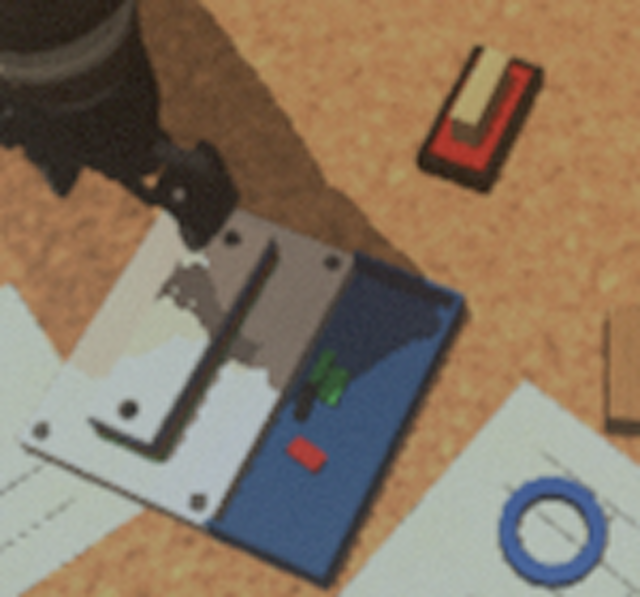

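View pics/w32b.png

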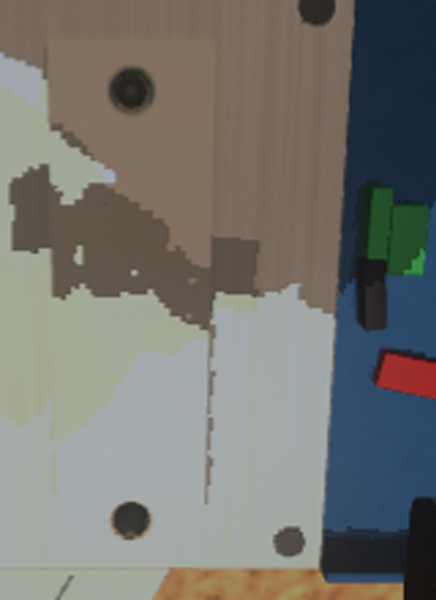

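Run:
```python
from h import *
c=cal('w32');k=2.72727
m=holes('cover z.064',c,(132,91),(131,520),.064,k,210,60)
print('width', [np.linalg.norm(pix2w(c,48/k+210,40/k+60,z)-pix2w(c,215/k+210,38/k+60,z)) for z in (.054,.064,.074)])
a=np.radians(5.65);X=np.array([np.cos(a),np.sin(a)]);Y=np.array([-np.sin(a),np.cos(a)])
J=np.array([.4776,-.2242])
print('cover in jig',(m-J)@X,(m-J)@Y)
for n,u,v,z in [('gr edge',375,222,.018),('black',372,295,.018),('gr',408,240,.012),('red',412,376,.012)]:
    w=pix2w(c,u/k+210,v/k+60,z)[:2]-J;print(n,w@X,w@Y)
```

```text
cover z.064 [ 0.4778 -0.2243] sep 0.14 yaw 5.59
width [np.float64(0.05106951770135076), np.float64(0.04934573857483156), np.float64(0.04762195944831236)]
cover in jig 0.00023694986944328286 -0.00010754517682191784
gr edge 0.08806020251985283 0.02519364890338287
black 0.08882720692442514 -0.0016235685334794814
gr 0.10233590502173065 0.017861254060980724
red 0.10807129551141206 -0.03449980173486874
```

Run:
```python
from workcell import bot
print(bot.job_done())
```

```text
the job is handed in; nothing more can be done
None
```

The job is handed in at about 49 s of the 208 s allowed, and every check I made at the end agreed; no verdict was reported.

- **Chips:** One pass with the scraper pushed all four chips into the gutter. The last wrist picture puts them at x ≈ 0.088 to 0.108 m from the jig seat. All lie below the plate top. A green and a black chip stand on edge near the plate, well inside the limits.
- **Scraper:** It went back into its holder, and the TCP height on release matched the foot sitting on the inner floor (within about 1 mm). Its centre measured within about 1 mm of the holder's, and the last scene picture shows it upright.
- **Layers:** I threaded green (the one farther to the robot's right), then orange, then blue. I re-centred each over the pins by camera before lowering it.
- **Cover:** It had been knocked about 4 cm aside during the run, so I measured it again before picking it up. It now lies on top, 0.2 mm from centre, with its yaw within about 0.1° of the jig's. Its hole spacing of 140 mm and width of about 49 mm at the expected height show the stack is fully down.

I noticed no grip slip, and the scene picture shows the bystanders and the other green layer undisturbed. The only disagreement was 2 to 3 mm in x between the top and wrist cameras, so I used the wrist camera for all fits.

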